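Clamp a batch of flanges in the inspection fixture

TASK

The inspection fixture stands closed and empty. Draw both slide clamps back, lift the clamping plate off its pins and lay it on the free worktop to the right, seat every flange from the grey mat in a nest of its own, boss up, then lower the plate over the two locating pins again until it lies flush on the fixture and slide both clamps fully in over its ends. Leave the measuring tools lying around alone.

Things in the scene. Friction and masses are not known exactly. Their poses are not given: they have to be found in the camera images.
- fixture: inspection fixture fixed to the worktop, 148 x 292 mm, nest plate with its top face 22 mm above the worktop; origin in the middle of its underside, z up, y along its length, x across it (away from the robot when it stands square). Two upright steel locating pins, 10 mm diameter with conical tips, stand at x = -52 and +52 mm, y = 0, and rise 26 mm above the top face. A slide clamp runs at each end
- seat (a point): middle of the fixture's top face, where the middle of the clamping plate's underside comes to lie
- nest0 (a point): middle of the floor of a round nest in the fixture (near side, left end): 57 mm diameter, 8.5 mm deep below the top face, floor 13.5 mm above the worktop; the four nests are alike and lie at x = -35 / +35, y = -48 / +48 mm of the fixture
- nest1 (a point): middle of the floor of a round nest in the fixture (far side, left end): 57 mm diameter, 8.5 mm deep below the top face, floor 13.5 mm above the worktop; the four nests are alike and lie at x = -35 / +35, y = -48 / +48 mm of the fixture
- nest2 (a point): middle of the floor of a round nest in the fixture (near side, right end): 57 mm diameter, 8.5 mm deep below the top face, floor 13.5 mm above the worktop; the four nests are alike and lie at x = -35 / +35, y = -48 / +48 mm of the fixture
- nest3 (a point): middle of the floor of a round nest in the fixture (far side, right end): 57 mm diameter, 8.5 mm deep below the top face, floor 13.5 mm above the worktop; the four nests are alike and lie at x = -35 / +35, y = -48 / +48 mm of the fixture
- slide_left (a joint): slide clamp at the left (+y) end of the fixture: 0 = fully out (clear), 0.020 m = fully in, towards the middle of the fixture, its lip then reaching 10 mm over the end of a seated plate. Slides with about 3 N friction and stays where it is left. Its lip clears a plate lying flush by 1.5 mm; short of fully out it may hold the plate down or stand in its way
- slide_right (a joint): slide clamp at the right (-y) end, same sizes: 0 = fully out, 0.020 m = fully in towards the middle
- slide_left_grip (a point): middle of the upright black grip of the left slide clamp, 56 mm above the worktop: a fin 12 mm thick across the fixture (x), 28 mm long (y), its top 66 mm and its foot 39 mm above the worktop, on the 33 mm wide slide; 118 mm from the fixture's middle along its y when fully out, 98 mm when fully in
- slide_right_grip (a point): middle of the upright black grip of the right slide clamp, 56 mm above the worktop: a fin 12 mm thick across the fixture (x), 28 mm long (y), its top 66 mm and its foot 39 mm above the worktop, on the 33 mm wide slide; 118 mm from the fixture's middle along its y when fully out, 98 mm when fully in
- plate: steel clamping plate, 132 x 168 x 10 mm, about 0.55 kg, at first lying on the fixture over the pins under the slide clamps; origin in the middle of its underside, z up, y along its length. Two pin holes of 11.6 mm at x = -52 and +52 mm, y = 0; four 38 mm round windows at x = -35 / +35, y = -48 / +48 mm (over the nests). It fits the pins either way round.
- plate_bar (a point): middle of the clamping plate's black bar handle, 46 mm above the plate's underside: a bar along the plate's y, 12 mm thick (x), 68 mm long, from 39 to 53 mm above the underside, on two posts 52 mm apart. Free worktop to lay the plate on: x 0.40 to 0.55, y -0.43 to -0.24 m
- mat: thin grey parts mat on the worktop behind the fixture, 116 x 310 mm, long axis its y; the flanges stand on it at first, at worktop height. Origin in its middle
- flange1: flanged bush: round rim 54 mm diameter and 8 mm thick with a boss of 32 mm diameter on it, 22 mm high in all, 0.15 kg, boss upwards; origin in the middle of its underside, z up out of the boss. Two to four flanges are there; all are alike
- flange2: flanged bush: round rim 54 mm diameter and 8 mm thick with a boss of 32 mm diameter on it, 22 mm high in all, 0.15 kg, boss upwards; origin in the middle of its underside, z up out of the boss. Two to four flanges are there; all are alike
- flange3: flanged bush: round rim 54 mm diameter and 8 mm thick with a boss of 32 mm diameter on it, 22 mm high in all, 0.15 kg, boss upwards; origin in the middle of its underside, z up out of the boss. Two to four flanges are there; all are alike
- flange4: flanged bush: round rim 54 mm diameter and 8 mm thick with a boss of 32 mm diameter on it, 22 mm high in all, 0.15 kg, boss upwards; origin in the middle of its underside, z up out of the boss. Two to four flanges are there; all are alike
- micrometer: micrometer lying left of the fixture, bystander, 43 x 125 x 18 mm; origin in the middle of its underside
- dial_gauge: dial gauge lying on its back to the right of the mat, bystander, 96 x 58 x 24 mm; origin in the middle of its underside
- ref_block: round steel reference block, 60 mm diameter, 12 mm high, left of the fixture, bystander; origin in the middle of its underside
There are look-alikes about, which are no part of the job. What is shaped like the flange3 but pink is not meant.

How it is judged:
On the way, in this order (a step that is already met when the one before it is completed fails the run):
1. the clamping plate lies on the worktop, clear of the fixture (horizontal distance between plate and seat above 0.14 m and height (world z) of plate below 0.006 m and angle between plate's own z axis and vertical below 0.04 rad and linear speed of plate below 0.03 m/s), for 0.2 s.
2. every flange is seated in a nest ((horizontal distance between flange1 and nest0 below 0.0035 m or horizontal distance between flange1 and nest1 below 0.0035 m or horizontal distance between flange1 and nest2 below 0.0035 m or horizontal distance between flange1 and nest3 below 0.0035 m) and z of flange1 in the frame of fixture between 0.0115 and 0.0155 m and angle between each of flange1, flange2, flange3, flange4's own z axis and vertical below 0.08 rad and linear speed of each of flange1, flange2, flange3, flange4 below 0.03 m/s and (horizontal distance between flange2 and nest0 below 0.0035 m or horizontal distance between flange2 and nest1 below 0.0035 m or horizontal distance between flange2 and nest2 below 0.0035 m or horizontal distance between flange2 and nest3 below 0.0035 m) and z of flange2 in the frame of fixture between 0.0115 and 0.0155 m and (horizontal distance between flange3 and nest0 below 0.0035 m or horizontal distance between flange3 and nest1 below 0.0035 m or horizontal distance between flange3 and nest2 below 0.0035 m or horizontal distance between flange3 and nest3 below 0.0035 m) and z of flange3 in the frame of fixture between 0.0115 and 0.0155 m and (horizontal distance between flange4 and nest0 below 0.0035 m or horizontal distance between flange4 and nest1 below 0.0035 m or horizontal distance between flange4 and nest2 below 0.0035 m or horizontal distance between flange4 and nest3 below 0.0035 m) and z of flange4 in the frame of fixture between 0.0115 and 0.0155 m), for 0.2 s.
3. the clamping plate lies flush on the fixture over both pins, the flanges under it (all of step 2 and horizontal distance between plate and seat below 0.003 m and z of plate in the frame of fixture between 0.0205 and 0.0235 m and angle between plate's own z axis and vertical below 0.025 rad and angle between the y axis of plate and the y axis of fixture, either way round below 0.04 rad and linear speed of plate below 0.03 m/s), for 0.2 s.
At the end, for the whole second after the job is handed in: every flange that is there lies boss up at the bottom of a nest (within 3.5 mm of its middle and 2 mm of its floor height), the clamping plate lies flush on the fixture over both pins (within 3 mm of the middle, 1.5 mm of height, level), and both slide clamps are in to 18 mm or more of their 20 mm (all of step 3 and value of joint each of slide_left, slide_right above 0.018 m); the robot touches nothing.
It fails at once if the micrometer is shoved aside (more than 30 mm) (distance of micrometer from where it was at the start of the episode above 0.03 m).
It fails at once if the dial gauge is shoved aside (more than 30 mm) (distance of dial_gauge from where it was at the start of the episode above 0.03 m).
It fails at once if the ref block is shoved aside (more than 30 mm) (distance of ref_block from where it was at the start of the episode above 0.03 m).
Of flange1, flange2, flange3, flange4 only 2 to 4 are there at a start; the rules pass over those that are not, and their reading is None.
At some moment in a run one of flange1, flange2, flange3, flange4, plate may be knocked a few centimetres aside while the robot is not near it.
Once in a run the grip may slacken for a moment while it holds something.
It also fails if it takes over 208 s, if anything falls off the work surface, if the arm or the gripper's body presses on something with over 40 N, if the wrist force passes 120 N, or if a joint passes its speed limit or range.

ROBOT

A 6-joint arm with a two-finger parallel gripper is mounted at the origin on a cart in front of the work surface, level with it; the furniture and walls round the work are solid. World frame = base frame: x ahead of the robot, y to its left, z up, the work surface at z = 0. Lengths are in m, angles in rad, forces in N, time in s.
With the tool pointing down it reaches from about 0.425 to 0.95 m from the base axis. Payload 3.5 kg.
Tool frame: the origin (TCP) lies at the very end of the fingers, on their centre line; the grasp point (between the pads) lies 19 mm behind it (ctrl.grip_point_offset is the distance from the TCP to the grasp point, in m); z points along the fingers, y is the line along which they close (so a half turn about z gives the same grasp; the last joint's range is limited). The gripper opens to 85 mm and grips with 20 to 120 N. Pads are 22 mm wide; open, the fingers measure 114 mm over their backs; the gripper's body (76 mm by 85 mm) begins 54 mm behind the grasp point. The pads swing forward as they close: fully open they stand 13 mm farther back than shut.
Start: joints at [1.043, 0.286, 1.577, -0, 1.279, -0.15], TCP at [0.249, 0.627, 0.205] pointing down, gripper open.
Joint ranges: [-2.77, 2.77], [-0.9, 2.22], [0.21, 2.48], [-1.53, 4.67], [0.24, 2.81], [-2.84, 2.84]. Speed limits (rad/s): [2.79, 2.79, 3.14, 3.14, 3.14, 3.14].

INTERFACE

Orientations are given as a unit quaternion [x, y, z, w].
In Python, from plant import ctrl gives the robot as it stands. The module is installed in compiled form; this text tells all that it offers.
- The arm moves only by the shell command python3 -m pendant 'ROWS' [OPENING] [FORCE]. ROWS is JSON, a list of rows, each an object of numbers: "dx", "dy", "dz": the shift along the tool's x, y, z in cm; "twist": the turn about the tool's z in degrees. A call has 1 to 10 rows; each row is the pose to reach, as a shift and turn from the pose commanded when the call began, along the tool's axes at that moment; what a row does not reach only later rows make up. A row lasts 1/8 s, in which the tool goes at most 62.5 mm and 10.7 degrees, less where a joint would pass 70% of its speed; a pose out of reach is approached as far as the arm can. A call with a gripper value outside its range is refused whole. OPENING is the opening in per cent of the stroke, from 0 (shut) to 100 (fully open), set as the call begins (- or left out, the last holds). The fingers move at their own pace and stop on an object; FORCE is the grip in N (left out, the last holds). Time passes only in rows, so rows that repeat a pose let the fingers close. It gives the time, the measured TCP pose, the force, the opening and the grip force at its end, in the units of the state.
- ctrl.get_state(): the state, without advancing time (a new reading comes with each control period).
- ctrl.read_camera(name): name is "scene" or "side" or "wrist"; returns a dict with "img" (480x640x3 uint8, red, green, blue), "depth" (480x640 float32, m along the optical axis (not along the pixel's ray), 0 where there is no reading), "camera_matrix" (3x3 intrinsics, pixels), "xyz" and "rotation" of the camera in the world; the wrist camera has in their place "tool_from_camera" (4x4, takes a point from camera to tool coordinates, whose origin is the TCP and whose axes are the flange's). Camera axes: x right, y up, looking along -z (the intrinsics and any distortion apply to the point x, -y, -z); pixel columns grow to the right and rows downward; lengths in m; the calibration is good to about 2 mm. A picture is of the moment at which its call begins: read the wrist's pose just before it.
- ctrl.sign_off(): hands the job in; it is judged then, once.
The state is a dict: "time": time; "qpos": joint angles; "dq": joint speeds; "joint_efforts": joint torques, N m; "eef_pos": TCP position; "tcp_rot": TCP orientation; "contact_force": force on the tool from outside, world axes, zero at the start; "wrist_torque": the same for the moment, N m; "opening": opening from 0.0 (shut) to 1.0 (fully open); "finger_force": force on a finger pad.
Only numpy, scipy, OpenCV 4.12 (cv2) and the standard library are available. Lean on these libraries where they do the work, as an engineer would, in place of code of your own. Each camera call takes 0.05 s, during which the arm holds its last target. There are 200 camera calls.

## Working session

There is one attempt and no reset: what is moved stays moved. The work goes in short steps, Python scripts to look and compute and a shell command to move; the robot and the scene stay as the last step left them, time stands still between calls to the robot, and variables do not carry over. Pictures are saved under pics/ and viewed, at most 14 in all, crops included, and the job is handed in when it is done.

```bash
mkdir -p pics; cat > h.py <<'E'
import numpy as np, cv2
from plant import ctrl
from scipy.spatial.transform import Rotation as R
def cam(name):
    s=ctrl.get_state(); c=ctrl.read_camera(name)
    if name=='wrist':
        T=np.eye(4);T[:3,:3]=R.from_quat(s['tcp_rot']).as_matrix();T[:3,3]=s['eef_pos']
        T=T@np.array(c['tool_from_camera']); c['rotation']=T[:3,:3]; c['xyz']=T[:3,3]
    c['P']=pts(c); return c
def pts(c):
    K=np.array(c['camera_matrix']);d=c['depth'];v,u=np.mgrid[:480,:640]
    p=np.stack([(u-K[0,2])/K[0,0]*d,-(v-K[1,2])/K[1,1]*d,-d],-1)
    P=p@np.array(c['rotation']).T+np.array(c['xyz']); P[d==0]=np.nan; return P
def save(c,n): cv2.imwrite('pics/'+n,c['img'][:,:,::-1])
def st():
    s=ctrl.get_state(); print({k:np.round(s[k],3).tolist() for k in ['time','eef_pos','tcp_rot','qpos','contact_force','opening','finger_force']})
    print('tool axes cols',R.from_quat(s['tcp_rot']).as_matrix().round(3).tolist())
E
python3 - <<'E'
from h import *
st()
for n in ['scene','side']:
    c=cam(n); save(c,n+'0.png'); print(n,np.round(c['xyz'],3),np.round(c['camera_matrix'],1).tolist()); np.savez(n+'0',P=c['P'],img=c['img'])
    print([k for k in c])
E
```

```text
{'time': 0.0, 'eef_pos': [0.249, 0.627, 0.203], 'tcp_rot': [0.188, 0.982, -0.001, -0.0], 'qpos': [1.043, 0.287, 1.578, 0.0, 1.279, -0.15], 'contact_force': [0.363, -0.124, 0.668], 'opening': 1.001, 'finger_force': 0.0}
tool axes cols [[-0.929, 0.369, -0.001], [0.369, 0.929, -0.002], [0.0, -0.002, -1.0]]Traceback (most recent call last):
  File "<stdin>", line 4, in <module>
  File "h.py", line 9, in cam
    c['P']=pts(c); return c
           ~~~^^^
  File "h.py", line 13, in pts
    P=p@np.array(c['rotation']).T+np.array(c['xyz']); P[d==0]=np.nan; return P
      ~^~~~~~~~~~~~~~~~~~~~~~~~~~
ValueError: matmul: Input operand 1 has a mismatch in its core dimension 0, with gufunc signature (n?,k),(k,m?)->(n?,m?) (size 4 is different from 3)
```

```bash
sed -i "s/c=ctrl.read_camera(name)/c=dict(ctrl.read_camera(name))/; s/np.array(c\['rotation'\]).T/rot(c['rotation']).T/" h.py; cat >> h.py <<'E'
def rot(r):
    r=np.array(r); return R.from_quat(r).as_matrix() if r.size==4 else r
E
python3 - <<'E'
from h import *
for n in ['scene','side']:
    c=cam(n); save(c,n+'0.png'); print(n,np.round(c['xyz'],3),np.round(c['camera_matrix'],1).tolist(),rot(c['rotation']).round(2).tolist()); np.savez(n+'0',P=c['P'],img=c['img'])
    print([k for k in c])
    z=c['P'][...,2]; print(np.nanpercentile(z,[5,25,50,75]))
E
```

```text
scene [-0.09  -0.536  0.672] [[486.2, 0.0, 321.6], [0.0, 486.2, 237.5], [0.0, 0.0, 1.0]] [[0.66, 0.45, -0.6], [-0.75, 0.4, -0.53], [-0.0, 0.8, 0.6]]
['img', 'depth', 'camera_matrix', 'xyz', 'rotation', 'P']
[-3.63762821e-01 -2.05538722e-04  2.41110957e-02  1.72638424e-01]
side [ 0.146 -1.018  0.689] [[622.5, 0.0, 322.0], [0.0, 622.5, 237.5], [0.0, 0.0, 1.0]] [[0.93, 0.19, -0.3], [-0.36, 0.45, -0.82], [-0.02, 0.87, 0.48]]
['img', 'depth', 'camera_matrix', 'xyz', 'rotation', 'P']
[-0.584092    0.00067542  0.03639379  0.18261621]
```

View pics/scene0.png

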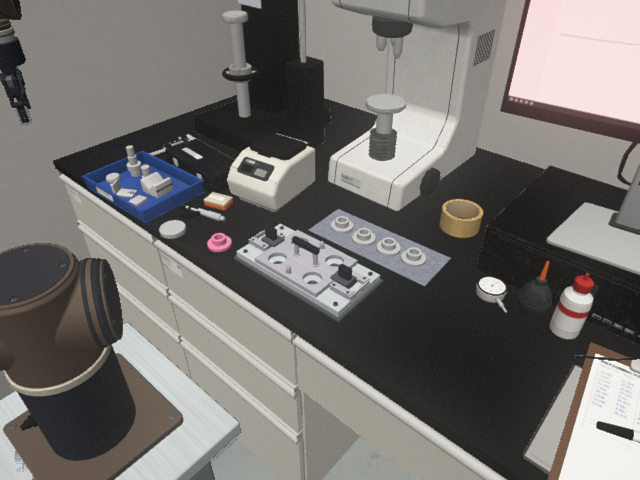

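View pics/side0.png

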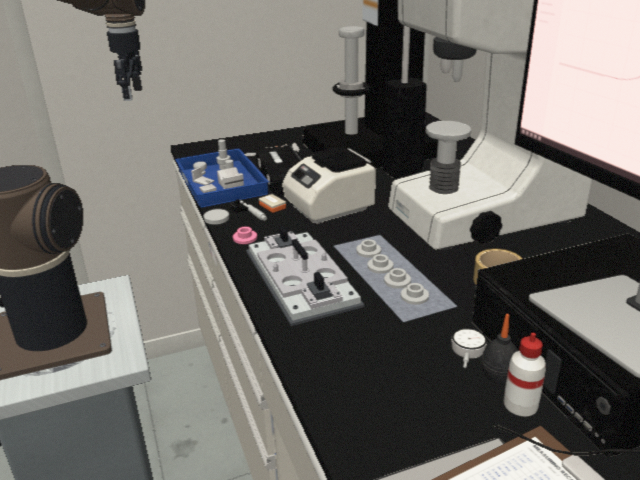

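Scene picture: fixture at the centre, with the left clamp fin at (270,235), the bar at (306,247) and the right fin at (346,272). Four grey flanges stand on the mat at (341,224), (364,236), (388,247) and (413,255). The pink look-alike at (219,242) isn't meant. The round block is at (172,229) and the micrometer at (208,213). The worktop to the right is free.

```bash
python3 - <<'E'
from h import *
for n in ['scene','side']:
    f=np.load(n+'0.npz');P=f['P'];img=f['img'].astype(int)
    x,y,z=P[...,0],P[...,1],P[...,2]
    reg=(x>.3)&(x<.75)&(y>-.35)&(y<.3)
    dark=img.max(-1)<70
    m=reg&(z>.045)&(z<.085)&dark
    k,l,s,ce=cv2.connectedComponentsWithStats(m.astype(np.uint8))
    print(n)
    for i in range(1,k):
        if s[i,4]>15:
            q=P[l==i]; t=q[q[:,2]>np.nanmax(q[:,2])-.006]
            print('dark',s[i,4],ce[i].round(),np.nanmean(t,0).round(4),np.ptp(q,0).round(3),q[:,2].max().round(3))
    m=reg&(z>.017)&(z<.03)&(x>.54) if 1 else 0
    k,l,s,ce=cv2.connectedComponentsWithStats(m.astype(np.uint8))
    for i in range(1,k):
        if s[i,4]>15:
            q=P[l==i]; print('mid',s[i,4],ce[i].round(),((q.min(0)+q.max(0))/2).round(4),np.ptp(q,0).round(3))
E
```

```text
scene
dark 119 [270. 232.] [0.4703 0.1038 0.0656] [0.017 0.029 0.024] 0.069
dark 183 [305. 245.] [0.4715 0.0018 0.0744] [0.014 0.064 0.015] 0.078
dark 730 [501. 257.] [ 0.705  -0.3096  0.082 ] [0.01  0.086 0.04 ] 0.085
dark 144 [345. 272.] [ 0.4735 -0.1001  0.0653] [0.012 0.027 0.023] 0.068
mid 82 [292. 196.] [0.6487 0.203  0.0247] [0.171 0.027 0.011]
mid 18 [250. 200.] [0.5583 0.2702 0.0253] [0.012 0.046 0.009]
mid 87 [342. 220.] [0.6449 0.0473 0.0212] [0.032 0.032 0.008]
mid 98 [363. 232.] [ 0.6407 -0.0196  0.0214] [0.034 0.033 0.008]
mid 102 [388. 242.] [ 0.648  -0.0826  0.0207] [0.034 0.034 0.007]
mid 107 [414. 252.] [ 0.6536 -0.1452  0.021 ] [0.033 0.032 0.008]
mid 744 [493. 282.] [ 0.6713 -0.3075  0.0235] [0.076 0.085 0.013]
mid 47 [368. 269.] [ 0.5433 -0.1054  0.0217] [0.006 0.058 0.005]
side
dark 99 [284. 233.] [0.4748 0.1008 0.0664] [0.013 0.031 0.024] 0.069
dark 139 [299. 249.] [ 0.4752 -0.002   0.0753] [0.013 0.073 0.029] 0.078
dark 136 [319. 281.] [ 0.4774 -0.1013  0.0664] [0.013 0.031 0.025] 0.07
dark 608 [489. 309.] [ 0.7076 -0.3074  0.0817] [0.009 0.085 0.04 ] 0.085
mid 142 [343. 211.] [0.6557 0.2007 0.0252] [0.169 0.027 0.01 ]
mid 106 [369. 244.] [0.649  0.045  0.0218] [0.032 0.033 0.009]
mid 122 [381. 259.] [ 0.6448 -0.0218  0.022 ] [0.033 0.035 0.01 ]
mid 123 [398. 273.] [ 0.6521 -0.0857  0.0214] [0.033 0.037 0.009]
mid 80 [353. 290.] [ 0.5446 -0.1067  0.0231] [0.009 0.06  0.011]
mid 142 [415. 288.] [ 0.6584 -0.1477  0.0216] [0.033 0.037 0.009]
mid 142 [484. 327.] [ 0.7066 -0.3028  0.0234] [0.006 0.073 0.013]
mid 683 [469. 340.] [ 0.665  -0.3207  0.0226] [0.059 0.058 0.011]
```

```bash
cat >> h.py <<'E'
def go(x,y,z,yaw=None):
    "print the shift in tool axes (cm) and twist to TCP world target; yaw deg = heading of tool x"
    s=ctrl.get_state(); M=R.from_quat(s['tcp_rot']).as_matrix()
    d=M.T@(np.array([x,y,z])-s['eef_pos'])*100; h=np.degrees(np.arctan2(M[1,0],M[0,0]))
    print('d',d.round(2),'len',np.linalg.norm(d).round(1),'heading',h.round(2),'twist',None if yaw is None else round((h-yaw+180)%360-180,2))
E
python3 -c "
from h import *
go(.45,0,.3,90)
print(np.array(ctrl.read_camera('wrist')['tool_from_camera']).round(3).tolist())"
```

```text
d [-41.83 -50.86  -9.55] len 66.5 heading 158.35 twist 68.35
[[0.0, 0.964, 0.267, 0.069], [1.0, 0.0, -0.001, 0.0], [-0.001, 0.267, -0.964, -0.169], [0.0, 0.0, 0.0, 1.0]]
```

```bash
python3 -m pendant '[{"dx":-21,"dy":-25,"dz":-10,"twist":34},{"dx":-21,"dy":-25,"dz":-10,"twist":34},{"dx":-21,"dy":-25,"dz":-10,"twist":34},{"dx":-21,"dy":-25,"dz":-10,"twist":34},{"dx":-21,"dy":-25,"dz":-10,"twist":34},{"dx":-21,"dy":-25,"dz":-10,"twist":34}]'; python3 -c "
from h import *
go(.45,0,.3,90)"
```

```text
time: 0.95
eef_pos: [0.3528, 0.3154, 0.3062]
tcp_rot: [0.468, 0.884, 0.001, 0.001]
contact_force: [0.9, 0.4, -0.6]
opening: 0.999
finger_force: 0.0
d [-31.55  -9.7    0.62] len 33.0 heading 124.22 twist 34.22
```

```bash
python3 -c "
from h import *
go(.50,.05,.3,90)"; 
```

```text
d [-30.23  -2.75   0.63] len 30.4 heading 124.22 twist 34.22
```

```bash
python3 -m pendant '[{"dx":-30.2,"dy":-2.8,"dz":0.6,"twist":34.2},{"dx":-30.2,"dy":-2.8,"dz":0.6,"twist":34.2},{"dx":-30.2,"dy":-2.8,"dz":0.6,"twist":34.2},{"dx":-30.2,"dy":-2.8,"dz":0.6,"twist":34.2},{"dx":-30.2,"dy":-2.8,"dz":0.6,"twist":34.2},{"dx":-30.2,"dy":-2.8,"dz":0.6,"twist":34.2},{"dx":-30.2,"dy":-2.8,"dz":0.6,"twist":34.2}]'; python3 -c "
from h import *
st()
c=cam('wrist'); save(c,'w1.png'); np.savez('w1',P=c['P'],img=c['img']); print(c['camera_matrix'])"
```

```text
time: 1.82
eef_pos: [0.4989, 0.0527, 0.2986]
tcp_rot: [0.706, 0.708, -0.0, -0.001]
contact_force: [0.0, 1.2, 0.1]
opening: 0.995
finger_force: 0.0
{'time': 1.825, 'eef_pos': [0.499, 0.053, 0.299], 'tcp_rot': [0.706, 0.708, -0.0, -0.001], 'qpos': [-0.098, -0.163, 1.879, 0.001, 1.427, -0.1], 'contact_force': [0.032, 1.189, 0.108], 'opening': 0.995, 'finger_force': 0.0}
tool axes cols [[-0.002, 1.0, -0.001], [1.0, 0.002, 0.001], [0.001, -0.001, -1.0]]
[[350.05326617   0.         319.23490048]
 [  0.         350.05326617 240.65632246]
 [  0.           0.           1.        ]]
```

View pics/w1.png

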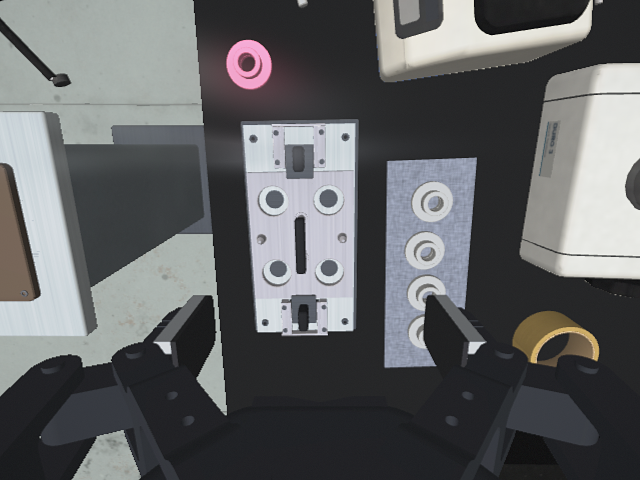

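Wrist picture: the fixture stands nearly square, with fins at (298,158) and (304,315), the bar at (300,245) and pins at (262,239) and (342,238). The flanges are at (432,202), (427,251), (429,293) and (425,332), the last partly behind a finger. The pink one at (248,64) is excluded.

```bash
cat >> h.py <<'E'
def blobs(m,P,mn=60):
    k,l,s,ce=cv2.connectedComponentsWithStats(m.astype(np.uint8))
    for i in range(1,k):
        if s[i,4]>mn:
            q=P[l==i]; r=cv2.minAreaRect((q[:,:2]*1000).astype(np.float32))
            print(s[i,4],ce[i].round(),'rect',np.round(r[0],1),np.round(r[1],1),round(r[2],1),'z',np.median(q[:,2]).round(4))
E
python3 - <<'E'
from h import *
f=np.load('w1.npz');P=f['P'];x,y,z=np.moveaxis(P,-1,0);img=f['img'].astype(int)
reg=(x>.38)&(x<.75)&(y>-.2)&(y<.2)
print('fix');blobs(reg&(z>.012)&(x<.56),P,2000)
print('fins');blobs(reg&(z>.059)&(z<.070)&(x<.56),P,30)
print('bar');blobs(reg&(z>.070)&(z<.082)&(x<.56),P,30)
print('platetop');blobs(reg&(z>.0275)&(z<.036)&(x<.56),P,500)
print('fl boss');blobs(reg&(z>.017)&(z<.028)&(x>.56),P)
print('fl rim');blobs(reg&(z>.004)&(z<.028)&(x>.56),P)
E
```

```text
fix
21506 [302. 225.] rect [475.7   4.9] [136.3 280.6] 1.1 z 0.0311
63518 [297. 414.] rect [491.5  58. ] [136.9  34.3] 0.0 z 0.4047
fins
278 [298. 159.] rect [473.6 105.5] [13.1 27.6] 2.7 z 0.0652
207 [303. 320.] rect [477.6 -95.6] [26.6 13. ] 89.8 z 0.0649
bar
556 [300. 246.] rect [475.7   5.8] [12. 67.] 1.2 z 0.0741
platetop
1062 [299. 144.] rect [473.5 119.7] [62.6 51.1] 0.4 z 0.0343
9483 [302. 234.] rect [475.7   5. ] [132.4 168.4] 1.1 z 0.0315
746 [304. 319.] rect [ 477.7 -109.3] [62.7 52.3] 0.9 z 0.0341
fl boss
334 [435. 203.] rect [647.1  48.3] [31.5 31.8] 52.3 z 0.0216
310 [427. 253.] rect [642.9 -19.1] [31.1 31.9] 15.8 z 0.0216
186 [426. 294.] rect [647.2 -79.2] [31.3 23.1] 45.0 z 0.0216
78 [421. 337.] rect [ 644.6 -144.9] [ 7.9 26.6] 8.3 z 0.0212
fl rim
1202 [432. 201.] rect [647.3  48. ] [53.1 53.6] 48.7 z 0.0083
1105 [424. 250.] rect [643.2 -19.3] [52.5 54.7] 46.1 z 0.0084
802 [424. 290.] rect [647.9 -79.4] [53.4 46.4] 41.9 z 0.0081
404 [417. 332.] rect [ 641.8 -145.5] [24.6 52.9] 7.0 z 0.0081
```

```bash
python3 -c "
from h import *
go(.4738,.1045,.10,91.1);go(.4738,.1045,.044,91.1)"; 
```

```text
d [ 5.12 -2.47 19.88] len 20.7 heading 90.2 twist -0.9
d [ 5.12 -2.47 25.48] len 26.1 heading 90.2 twist -0.9
```

```bash
python3 -m pendant '[{"dx":5.1,"dy":-2.5,"dz":5,"twist":-0.9},{"dx":5.1,"dy":-2.5,"dz":10,"twist":-0.9},{"dx":5.1,"dy":-2.5,"dz":15,"twist":-0.9},{"dx":5.1,"dy":-2.5,"dz":19.5,"twist":-0.9},{"dx":5.1,"dy":-2.5,"dz":22.5,"twist":-0.9},{"dx":5.1,"dy":-2.5,"dz":25,"twist":-0.9},{"dx":5.1,"dy":-2.5,"dz":25.5,"twist":-0.9},{"dx":5.1,"dy":-2.5,"dz":25.5,"twist":-0.9}]' 50; python3 -m pendant '[{"dx":0},{"dx":0},{"dx":0},{"dx":0},{"dx":0},{"dx":0}]' 0 30
```

```text
time: 2.88
eef_pos: [0.4742, 0.1042, 0.0445]
tcp_rot: [0.7, 0.714, 0.0, 0.0]
contact_force: [-0.1, -0.5, 0.5]
opening: 0.498
finger_force: 0.0$[0]: bad value
```

```bash
python3 -m pendant '[{"dx":0,"dy":0,"dz":0,"twist":0},{"dx":0,"dy":0,"dz":0,"twist":0},{"dx":0,"dy":0,"dz":0,"twist":0},{"dx":0,"dy":0,"dz":0,"twist":0},{"dx":0,"dy":0,"dz":0,"twist":0}]' 0 30
```

```text
time: 3.5
eef_pos: [0.4741, 0.1033, 0.0439]
tcp_rot: [0.701, 0.714, 0.0, -0.0]
contact_force: [0.8, -0.1, -0.6]
opening: -0.002
finger_force: 0.0
```

```bash
python3 -c "
from h import *
c=cam('wrist'); save(c,'w2.png')
c=cam('side'); cv2.imwrite('pics/s2.png',cv2.resize(c['img'][180:340,220:430,::-1],None,fx=3,fy=3))"
```

```text
(no output)
```

View pics/s2.png

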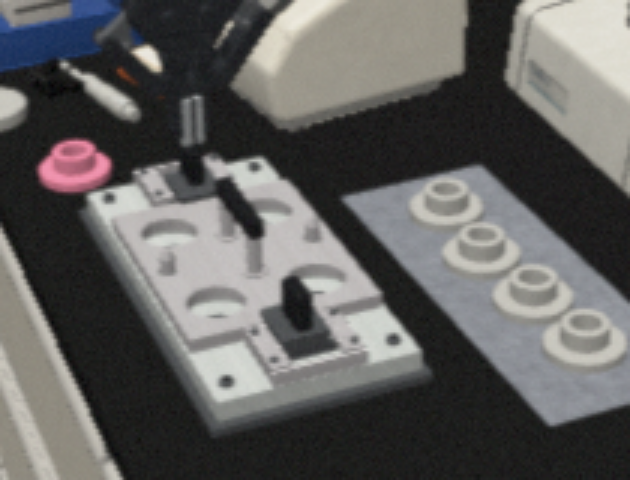

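View pics/w2.png

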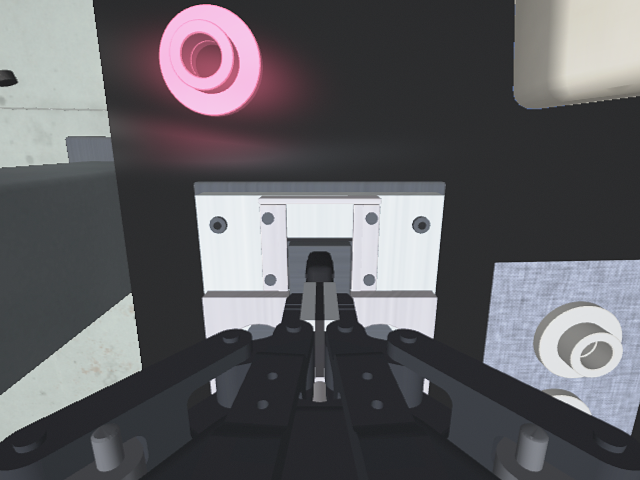

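The shut fingertips show at (319,283) with the fin still free beyond them at (319,265): the fingers closed beside or above the fin.

```bash
python3 - <<'E'
from h import *
st()
c=cam('wrist');P=c['P']; np.savez('w2',P=P,img=c['img'])
for v in range(230,310,6): print(v,P[v,319].round(4),c['img'][v,319])
x,y,z=np.moveaxis(P,-1,0)
reg=(y>.06)&(abs(x-.475)<.1)
print('fix');blobs(reg&(z>.01)&(z<.026)&(y>.09),P,500)
print('fin');blobs((z>.058)&(z<.072)&(y>.08)&(y<.16)&(abs(x-.474)<.02),P,20)
E
```

```text
{'time': 3.6, 'eef_pos': [0.474, 0.103, 0.044], 'tcp_rot': [0.701, 0.714, -0.0, -0.0], 'qpos': [0.005, 0.07, 2.15, -0.0, 0.921, -0.013], 'contact_force': [0.708, -0.13, -0.429], 'opening': -0.005, 'finger_force': 0.0}
tool axes cols [[-0.018, 1.0, -0.0], [1.0, 0.018, -0.0], [-0.0, -0.0, -1.0]]
230 [0.4726 0.125  0.0209] [229 234 237]
236 [0.4727 0.1216 0.0212] [236 241 244]
242 [0.4727 0.1209 0.0311] [57 60 61]
248 [0.4727 0.12   0.0394] [106 112 121]
254 [0.4727 0.1191 0.047 ] [31 32 33]
260 [0.4727 0.1191 0.0563] [31 32 34]
266 [0.4727 0.1187 0.0635] [38 39 42]
272 [0.4728 0.1163 0.0648] [53 55 59]
278 [0.4728 0.1132 0.0642] [54 55 60]
284 [0.4728 0.1155 0.0768] [36 38 39]
290 [0.4728 0.1149 0.0818] [35 36 39]
296 [0.4728 0.1155 0.0888] [36 37 40]
302 [0.4728 0.1154 0.0938] [35 36 39]
308 [0.4728 0.1152 0.0983] [37 38 39]
fix
2963 [203.  55.] rect [413. 213.] [31.8 32.4] 55.9 z 0.0212
12081 [321. 238.] rect [473.1 117.1] [136.6  56.4] 1.0 z 0.0216
2325 [320. 221.] rect [472.9 130.4] [37.  19.4] 1.2 z 0.0217
fin
531 [320. 272.] rect [472.7 115.1] [13.7  9.2] 9.8 z 0.0647
```

```bash
python3 - <<'E'
from h import *
f=np.load('w2.npz');P=f['P']
for u in [304,308,312,326,330,334]:
    print(u,[(v,P[v,u].round(3).tolist()) for v in range(276,330,8)])
cv2.imwrite('pics/w2c.png',cv2.resize(f['img'][220:340,240:400,::-1],None,fx=5,fy=5,interpolation=cv2.INTER_CUBIC))
E
```

```text
304 [(276, [0.465, 0.104, 0.038]), (284, [0.467, 0.115, 0.076]), (292, [0.467, 0.115, 0.085]), (300, [0.467, 0.115, 0.092]), (308, [0.467, 0.115, 0.099]), (316, [0.468, 0.115, 0.105]), (324, [0.468, 0.117, 0.113])]
308 [(276, [0.468, 0.114, 0.064]), (284, [0.468, 0.115, 0.076]), (292, [0.468, 0.115, 0.084]), (300, [0.469, 0.115, 0.092]), (308, [0.469, 0.115, 0.099]), (316, [0.469, 0.115, 0.104]), (324, [0.469, 0.117, 0.113])]
312 [(276, [0.47, 0.115, 0.066]), (284, [0.47, 0.115, 0.076]), (292, [0.47, 0.115, 0.085]), (300, [0.47, 0.115, 0.092]), (308, [0.47, 0.115, 0.098]), (316, [0.47, 0.115, 0.105]), (324, [0.47, 0.114, 0.107])]
326 [(276, [0.476, 0.115, 0.066]), (284, [0.476, 0.116, 0.077]), (292, [0.476, 0.116, 0.085]), (300, [0.475, 0.115, 0.092]), (308, [0.475, 0.115, 0.098]), (316, [0.475, 0.116, 0.105]), (324, [0.475, 0.113, 0.106])]
330 [(276, [0.478, 0.115, 0.065]), (284, [0.477, 0.116, 0.077]), (292, [0.477, 0.115, 0.085]), (300, [0.477, 0.116, 0.093]), (308, [0.477, 0.116, 0.1]), (316, [0.476, 0.115, 0.105]), (324, [0.476, 0.116, 0.112])]
334 [(276, [0.48, 0.114, 0.063]), (284, [0.479, 0.116, 0.077]), (292, [0.479, 0.115, 0.085]), (300, [0.478, 0.116, 0.093]), (308, [0.478, 0.116, 0.099]), (316, [0.478, 0.116, 0.105]), (324, [0.478, 0.116, 0.112])]
```

View pics/w2c.png

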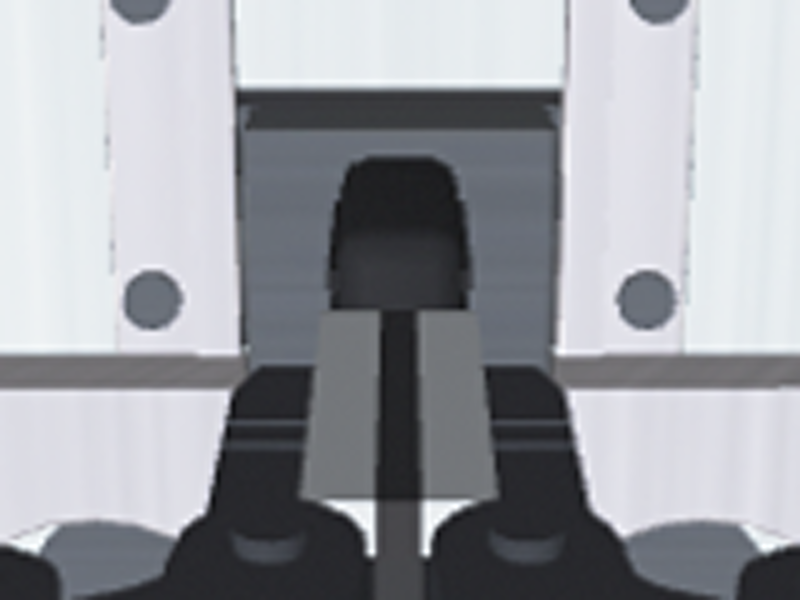

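```bash
python3 -c "
from plant import ctrl; print(ctrl.grip_point_offset, [a for a in dir(ctrl) if a[0]!='_'])"; python3 -m pendant '[{"dz":0.01},{"dz":0.01},{"dz":0.01},{"dz":1},{"dz":2},{"dz":2.4},{"dz":2.4}]' 50; python3 -m pendant '[{"dz":0.01},{"dz":0.01},{"dz":0.01},{"dz":0.01},{"dz":0.01}]' 0 30
```

```text
0.0187 ['Unreachable', 'get_state', 'grip_point_offset', 'read_camera', 'sign_off']$[0]: bad value
$[0]: bad value
```

```bash
python3 -m pendant '[{"dx":0,"dy":0,"dz":0,"twist":0},{"dx":0,"dy":0,"dz":0,"twist":0},{"dx":0,"dy":0,"dz":0.5,"twist":0},{"dx":0,"dy":0,"dz":1,"twist":0},{"dx":0,"dy":0,"dz":1.5,"twist":0},{"dx":0,"dy":0,"dz":1.5,"twist":0}]' 50;  python3 -m pendant '[{"dx":0,"dy":0,"dz":0,"twist":0},{"dx":0,"dy":0,"dz":0,"twist":0},{"dx":0,"dy":0,"dz":0,"twist":0},{"dx":0,"dy":0,"dz":0,"twist":0},{"dx":0,"dy":0,"dz":0,"twist":0}]' 0 30; python3 - <<'E'
from h import *
c=cam('wrist');P=c['P']
for u in [308,319,330]: print(u,[(v,P[v,u].round(3).tolist()) for v in range(250,330,8)])
E
```

```text
time: 4.4
eef_pos: [0.4735, 0.1033, 0.0281]
tcp_rot: [0.701, 0.714, -0.001, -0.001]
contact_force: [-0.1, 0.1, 0.4]
opening: 0.5
finger_force: 0.0
time: 5.03
eef_pos: [0.4742, 0.1034, 0.0291]
tcp_rot: [0.701, 0.714, 0.0, 0.0]
contact_force: [-1.4, 0.1, 3.3]
opening: 0.13
finger_force: 32.3
308 [(250, [0.467, 0.121, 0.032]), (258, [0.468, 0.119, 0.039]), (266, [0.468, 0.118, 0.047]), (274, [0.468, 0.118, 0.057]), (282, [0.468, 0.117, 0.065]), (290, [0.468, 0.114, 0.064]), (298, [0.468, 0.11, 0.064]), (306, [0.468, 0.107, 0.066]), (314, [0.468, 0.103, 0.064]), (322, [0.468, 0.099, 0.064])]
319 [(250, [0.473, 0.121, 0.032]), (258, [0.473, 0.119, 0.039]), (266, [0.473, 0.119, 0.05]), (274, [0.473, 0.119, 0.06]), (282, [0.473, 0.118, 0.065]), (290, [0.473, 0.114, 0.065]), (298, [0.473, 0.111, 0.066]), (306, [0.473, 0.107, 0.065]), (314, [0.473, 0.103, 0.064]), (322, [0.473, 0.1, 0.066])]
330 [(250, [0.478, 0.121, 0.032]), (258, [0.478, 0.119, 0.039]), (266, [0.478, 0.118, 0.047]), (274, [0.477, 0.119, 0.059]), (282, [0.477, 0.118, 0.065]), (290, [0.477, 0.114, 0.065]), (298, [0.477, 0.111, 0.065]), (306, [0.478, 0.107, 0.066]), (314, [0.478, 0.103, 0.065]), (322, [0.478, 0.1, 0.066])]
```

Gripped the fin (opening 0.13, about 11 mm). The finger ends actually sit about 30 mm behind the reported TCP, so I'll allow for that. Now drawing the clamp out.

```bash
python3 -m pendant '[{"dx":0.5,"dy":0,"dz":0,"twist":0},{"dx":1,"dy":0,"dz":0,"twist":0},{"dx":1.5,"dy":0,"dz":0,"twist":0},{"dx":1.9,"dy":0,"dz":0,"twist":0},{"dx":2.1,"dy":0,"dz":0,"twist":0},{"dx":2.2,"dy":0,"dz":0,"twist":0},{"dx":2.2,"dy":0,"dz":0,"twist":0}]';  python3 - <<'E'
from h import *
c=cam('wrist');P=c['P']
print([(v,P[v,319].round(3).tolist()) for v in range(250,300,8)])
E
```

```text
time: 5.95
eef_pos: [0.4739, 0.1213, 0.0291]
tcp_rot: [0.699, 0.715, -0.004, 0.003]
contact_force: [-2.9, -18.6, 7.1]
opening: 0.13
finger_force: 34.6
[(250, [0.472, 0.139, 0.033]), (258, [0.472, 0.137, 0.038]), (266, [0.472, 0.137, 0.048]), (274, [0.472, 0.137, 0.059]), (282, [0.473, 0.136, 0.065]), (290, [0.473, 0.132, 0.065]), (298, [0.473, 0.129, 0.066])]
```

```bash
python3 -m pendant '[{"dx":-0.3,"dy":0,"dz":0,"twist":0},{"dx":-0.3,"dy":0,"dz":0,"twist":0},{"dx":-0.3,"dy":0,"dz":0,"twist":0},{"dx":-0.3,"dy":0,"dz":-5,"twist":0},{"dx":-0.3,"dy":0,"dz":-8,"twist":0}]' 50; python3 -c "
from h import *
go(.4775,-.0955,.105,91.1);go(.4775,-.0955,.027,91.1)"
```

```text
time: 6.62
eef_pos: [0.4744, 0.1231, 0.1105]
tcp_rot: [0.7, 0.714, 0.001, 0.0]
contact_force: [1.0, -0.4, 0.9]
opening: 0.502
finger_force: 0.0
d [-21.86  -0.11   0.54] len 21.9 heading 91.09 twist -0.01
d [-21.86  -0.12   8.34] len 23.4 heading 91.09 twist -0.01
```

```bash
python3 -m pendant '[{"dx":-6,"dy":0,"dz":0,"twist":0},{"dx":-12,"dy":0,"dz":0,"twist":0},{"dx":-18,"dy":-0.1,"dz":0,"twist":0},{"dx":-21.9,"dy":-0.1,"dz":1,"twist":0},{"dx":-21.9,"dy":-0.1,"dz":4,"twist":0},{"dx":-21.9,"dy":-0.1,"dz":7,"twist":0},{"dx":-21.9,"dy":-0.1,"dz":8.3,"twist":0},{"dx":-21.9,"dy":-0.1,"dz":8.3,"twist":0}]' 50;  python3 -m pendant '[{"dx":0,"dy":0,"dz":0,"twist":0},{"dx":0,"dy":0,"dz":0,"twist":0},{"dx":0,"dy":0,"dz":0,"twist":0},{"dx":0,"dy":0,"dz":0,"twist":0},{"dx":0,"dy":0,"dz":0,"twist":0}]' 0 30; 
```

```text
time: 7.62
eef_pos: [0.4763, -0.0959, 0.0251]
tcp_rot: [0.7, 0.714, -0.0, -0.001]
contact_force: [-0.1, -0.2, 0.6]
opening: 0.497
finger_force: 0.0
time: 8.25
eef_pos: [0.478, -0.0969, 0.0272]
tcp_rot: [0.701, 0.714, 0.001, 0.001]
contact_force: [-0.3, 1.4, 7.2]
opening: 0.124
finger_force: 33.0
```

```bash
python3 -m pendant '[{"dx":-0.5,"dy":0,"dz":0,"twist":0},{"dx":-1,"dy":0,"dz":0,"twist":0},{"dx":-1.5,"dy":0,"dz":0,"twist":0},{"dx":-1.9,"dy":0,"dz":0,"twist":0},{"dx":-2.1,"dy":0,"dz":0,"twist":0},{"dx":-2.2,"dy":0,"dz":0,"twist":0},{"dx":-2.2,"dy":0,"dz":0,"twist":0}]';python3 -m pendant '[{"dx":-2,"dy":0,"dz":0,"twist":0},{"dx":0.3,"dy":0,"dz":0,"twist":0},{"dx":0.3,"dy":0,"dz":0,"twist":0},{"dx":0.3,"dy":0,"dz":0,"twist":0},{"dx":0.3,"dy":0,"dz":-5,"twist":0},{"dx":0.3,"dy":0,"dz":-8,"twist":0},{"dx":4,"dy":0,"dz":-14,"twist":0},{"dx":4,"dy":0,"dz":-14,"twist":0}]' 50
```

```text
time: 9.12
eef_pos: [0.4782, -0.1131, 0.0272]
tcp_rot: [0.702, 0.712, 0.005, -0.004]
contact_force: [1.8, 19.8, 12.1]
opening: 0.126
finger_force: 33.8
time: 10.12
eef_pos: [0.4791, -0.0792, 0.1706]
tcp_rot: [0.7, 0.714, 0.002, 0.004]
contact_force: [0.6, -0.1, -0.7]
opening: 0.498
finger_force: 0.0
```

```bash
python3 -c "
from h import *
go(.4757,.005,.10,91.1);go(.4757,.005,.022,91.1)"
```

```text
d [ 8.45 -0.23  7.02] len 11.0 heading 91.11 twist 0.01
d [ 8.48 -0.3  14.82] len 17.1 heading 91.11 twist 0.01
```

```bash
python3 -m pendant '[{"dx":4,"dy":-0.2,"dz":3,"twist":0},{"dx":8.4,"dy":-0.3,"dz":6,"twist":0},{"dx":8.4,"dy":-0.3,"dz":9,"twist":0},{"dx":8.4,"dy":-0.3,"dz":12,"twist":0},{"dx":8.4,"dy":-0.3,"dz":14,"twist":0},{"dx":8.4,"dy":-0.3,"dz":14.8,"twist":0},{"dx":8.4,"dy":-0.3,"dz":14.8,"twist":0},{"dx":8.4,"dy":-0.3,"dz":14.8,"twist":0}]' 50;  python3 -m pendant '[{"dx":0,"dy":0,"dz":0,"twist":0},{"dx":0,"dy":0,"dz":0,"twist":0},{"dx":0,"dy":0,"dz":0,"twist":0},{"dx":0,"dy":0,"dz":0,"twist":0},{"dx":0,"dy":0,"dz":0,"twist":0},{"dx":0,"dy":0,"dz":0,"twist":0}]' 0 100; python3 -c "
from h import *
c=cam('wrist'); P=c['P'];x,y,z=np.moveaxis(P,-1,0)
print('fins');blobs((z>.059)&(z<.070)&(abs(x-.476)<.03)&(abs(y)<.16),P,20)
print('bar');blobs((z>.070)&(z<.082)&(abs(x-.476)<.03)&(abs(y)<.16),P,20)
"
```

```text
time: 11.12
eef_pos: [0.4727, 0.0049, 0.0186]
tcp_rot: [0.701, 0.713, 0.0, 0.001]
contact_force: [0.1, 0.3, -0.1]
opening: 0.5
finger_force: 0.0
time: 11.88
eef_pos: [0.4752, 0.005, 0.0195]
tcp_rot: [0.701, 0.713, 0.003, 0.003]
contact_force: [5.9, 0.4, -0.8]
opening: 0.125
finger_force: 97.4
fins
1216 [322.  15.] rect [473.1 112.6] [ 8.4 13.2] 89.3 z 0.0648
152 [319. 245.] rect [473.2  37.5] [11.8  3.1] 4.3 z 0.067
372 [286. 302.] rect [461.4  14.6] [13.3  3.7] 30.0 z 0.0649
360 [352. 302.] rect [486.4  15.1] [ 3.7 13.1] 61.5 z 0.0646
bar
5615 [320. 320.] rect [475.6   8.3] [35.3 60.7] 21.2 z 0.0747
```

```bash
python3 -m pendant '[{"dx":0,"dy":0.2,"dz":-0.3,"twist":0},{"dx":0,"dy":0.2,"dz":-1,"twist":0},{"dx":0,"dy":0.2,"dz":-2,"twist":0},{"dx":0,"dy":0.2,"dz":-3,"twist":0},{"dx":0,"dy":0.2,"dz":-4.5,"twist":0},{"dx":0,"dy":0.2,"dz":-6,"twist":0},{"dx":0,"dy":0.2,"dz":-8,"twist":0},{"dx":0,"dy":0.2,"dz":-8,"twist":0},{"dx":0,"dy":0.2,"dz":-8,"twist":0}]'; python3 -c "
from h import *
st()
c=cam('scene'); P=c['P'];x,y,z=np.moveaxis(P,-1,0)
cv2.imwrite('pics/s3.png',cv2.resize(c['img'][160:340,200:440,::-1],None,fx=3,fy=3))
go(.475,-.333,.09,90);go(.475,-.333,.02,90);go(.475,-.333,-.0025,90)
"
```

```text
time: 13.05
eef_pos: [0.4733, 0.0055, 0.0974]
tcp_rot: [0.701, 0.714, -0.0, -0.0]
contact_force: [-0.5, 1.2, -5.0]
opening: 0.12
finger_force: 98.3
{'time': 13.05, 'eef_pos': [0.473, 0.005, 0.097], 'tcp_rot': [0.701, 0.714, -0.0, -0.0], 'qpos': [-0.203, -0.043, 2.149, -0.0, 1.037, -0.222], 'contact_force': [-0.454, 1.171, -4.954], 'opening': 0.12, 'finger_force': 98.253}
tool axes cols [[-0.018, 1.0, -0.001], [1.0, 0.018, 0.0], [0.0, -0.001, -1.0]]
d [-33.85  -0.42   0.69] len 33.9 heading 91.06 twist 1.06
d [-33.85  -0.41   7.69] len 34.7 heading 91.06 twist 1.06
d [-33.85  -0.41   9.94] len 35.3 heading 91.06 twist 1.06
```

View pics/s3.png

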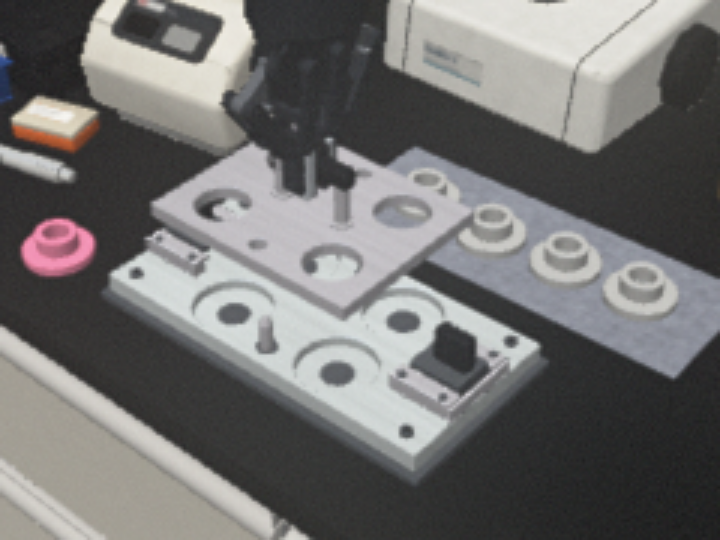

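The plate is lifted level and clear of the pins, held by the bar at (330,175) in the crop. Carrying it right.

```bash
python3 -m pendant '[{"dx":-2,"dy":0,"dz":0,"twist":0},{"dx":-6,"dy":-0.2,"dz":0,"twist":0},{"dx":-11,"dy":-0.2,"dz":0,"twist":0},{"dx":-16,"dy":-0.2,"dz":0,"twist":0},{"dx":-21,"dy":-0.2,"dz":0,"twist":0},{"dx":-26,"dy":-0.2,"dz":0,"twist":1},{"dx":-30,"dy":-0.2,"dz":2,"twist":1},{"dx":-33,"dy":-0.2,"dz":4,"twist":1},{"dx":-33.8,"dy":-0.2,"dz":6,"twist":1},{"dx":-33.8,"dy":-0.2,"dz":7.5,"twist":1}]'; python3 -c "
from h import *
st();go(.475,-.333,-.0025,90)"
```

```text
time: 14.35
eef_pos: [0.477, -0.3324, 0.0204]
tcp_rot: [0.707, 0.707, 0.0, -0.002]
contact_force: [0.1, -0.2, -5.0]
opening: 0.124
finger_force: 98.2
{'time': 14.35, 'eef_pos': [0.477, -0.332, 0.02], 'tcp_rot': [0.707, 0.707, 0.0, -0.002], 'qpos': [-0.783, 0.306, 1.924, 0.0, 0.916, -0.783], 'contact_force': [0.11, -0.219, -4.985], 'opening': 0.124, 'finger_force': 98.15}
tool axes cols [[0.0, 1.0, -0.002], [1.0, -0.0, 0.003], [0.003, -0.002, -1.0]]
d [-0.07 -0.19  2.29] len 2.3 heading 89.98 twist -0.02
```

```bash
python3 -m pendant '[{"dx":0,"dy":0,"dz":0.5,"twist":0},{"dx":0,"dy":0,"dz":1,"twist":0},{"dx":0,"dy":0,"dz":1.5,"twist":0},{"dx":0,"dy":0,"dz":1.9,"twist":0},{"dx":0,"dy":0,"dz":2.1,"twist":0},{"dx":0,"dy":0,"dz":2.2,"twist":0},{"dx":0,"dy":0,"dz":2.2,"twist":0}]'
```

```text
time: 15.22
eef_pos: [0.4781, -0.3327, 0.0009]
tcp_rot: [0.707, 0.707, -0.0, 0.0]
contact_force: [-0.3, 0.2, -5.1]
opening: 0.124
finger_force: 98.1
```

```bash
python3 -m pendant '[{"dx":0,"dy":0,"dz":0.1,"twist":0},{"dx":0,"dy":0,"dz":0.2,"twist":0},{"dx":0,"dy":0,"dz":0.3,"twist":0},{"dx":0,"dy":0,"dz":0.3,"twist":0}]'
```

```text
time: 15.72
eef_pos: [0.478, -0.3325, -0.0023]
tcp_rot: [0.707, 0.707, -0.0, -0.0]
contact_force: [-0.1, 0.6, -5.3]
opening: 0.124
finger_force: 98.1
```

```bash
python3 -m pendant '[{"dx":0,"dy":0,"dz":0.1,"twist":0},{"dx":0,"dy":0,"dz":0.2,"twist":0},{"dx":0,"dy":0,"dz":0.2,"twist":0},{"dx":0,"dy":0,"dz":0.2,"twist":0}]'
```

```text
time: 16.23
eef_pos: [0.4782, -0.3327, -0.0028]
tcp_rot: [0.707, 0.708, -0.0, -0.0]
contact_force: [-3.7, 2.7, 5.0]
opening: 0.12
finger_force: 99.7
```

```bash
python3 -m pendant '[{"dx":0,"dy":0,"dz":-0.2,"twist":0},{"dx":0,"dy":0,"dz":-0.2,"twist":0},{"dx":0,"dy":0,"dz":-0.2,"twist":0},{"dx":0,"dy":0,"dz":-3,"twist":0},{"dx":0,"dy":0,"dz":-8,"twist":0},{"dx":0,"dy":0,"dz":-14,"twist":0},{"dx":3,"dy":1,"dz":-20,"twist":0},{"dx":9,"dy":2,"dz":-25,"twist":0},{"dx":15,"dy":3,"dz":-29,"twist":0},{"dx":20,"dy":4,"dz":-30,"twist":0}]' 50; python3 -m pendant '[{"dx":5,"dy":0,"dz":0,"twist":0},{"dx":10,"dy":0,"dz":0,"twist":0},{"dx":10,"dy":0,"dz":0,"twist":0},{"dx":10,"dy":0,"dz":0,"twist":0}]'; python3 - <<'E'
from h import *
st();c=cam('wrist');save(c,'w4.png');P=c['P'];np.savez('w4',P=P,img=c['img']);x,y,z=np.moveaxis(P,-1,0)
reg=(x>.38)&(x<.75)&(y>-.22)&(y<.2)
print('fix top');blobs(reg&(z>.016)&(z<.03)&(x<.56),P,2000)
print('fins');blobs(reg&(z>.059)&(z<.072)&(x<.56),P,30)
print('pins');blobs(reg&(z>.035)&(z<.055)&(x<.56),P,5)
print('nest');blobs(reg&(z>.008)&(z<.0175)&(abs(x-.4757)<.062)&(abs(y-.005)<.08),P,100)
print('boss');blobs(reg&(z>.017)&(z<.028)&(x>.56),P)
print('rim');blobs(reg&(z>.004)&(z<.028)&(x>.56),P)
E
```

```text
time: 17.48
eef_pos: [0.5154, -0.1494, 0.2921]
tcp_rot: [0.707, 0.707, 0.001, 0.002]
contact_force: [1.4, -0.1, 0.0]
opening: 0.498
finger_force: 0.0
time: 17.98
eef_pos: [0.5146, -0.0504, 0.2893]
tcp_rot: [0.707, 0.708, -0.0, 0.0]
contact_force: [0.2, 0.1, 0.8]
opening: 0.503
finger_force: 0.0
{'time': 17.975, 'eef_pos': [0.515, -0.05, 0.289], 'tcp_rot': [0.707, 0.708, -0.0, 0.0], 'qpos': [-0.294, -0.123, 1.859, -0.0, 1.404, -0.295], 'contact_force': [0.157, 0.124, 0.822], 'opening': 0.503, 'finger_force': 0.0}
tool axes cols [[-0.001, 1.0, 0.0], [1.0, 0.001, -0.001], [-0.001, 0.0, -1.0]]
fix top
15695 [287. 141.] rect [475.2   5.1] [135.5 280.7] 1.1 z 0.0215
fins
385 [279.  36.] rect [473.5 122.2] [13.1 27.4] 1.2 z 0.065
245 [289. 258.] rect [ 477.9 -112.3] [13.1 27.6] 0.8 z 0.0649
pins
42 [257.  31.] rect [446.1 135.8] [7.7 8.7] 6.6 z 0.0357
45 [306.  30.] rect [498.7 135.7] [ 7.  11.1] 72.0 z 0.036
946 [283.  49.] rect [471.6 118.8] [37.3 40.8] 1.6 z 0.0387
23 [260.  36.] rect [449.4 130.4] [ 6.4 11.5] 77.3 z 0.0355
20 [305.  42.] rect [497.9 123.8] [5.8 8. ] 46.8 z 0.0354
14 [25
[... 1276 characters left out ...]
] 0.1 z 0.0132
1849 [257. 113.] rect [440.4  52.9] [53.3 56. ] 0.0 z 0.0131
1546 [317. 193.] rect [510.  -42.8] [53.5 56.3] 0.9 z 0.0131
1565 [262. 194.] rect [441.6 -43.9] [56.  55.6] 87.1 z 0.013
boss
416 [432. 117.] rect [647.1  48.2] [31.6 30.4] 0.0 z 0.0216
363 [424. 175.] rect [643.1 -19.4] [30.6 31.9] 89.9 z 0.0216
334 [426. 225.] rect [650.6 -82.3] [30.8 31.6] 89.0 z 0.0216
323 [426. 271.] rect [ 656.3 -144.2] [30.7 32.4] 46.1 z 0.0215
rim
1495 [428. 118.] rect [647.4  48.3] [53.7 53.4] 33.0 z 0.0084
1313 [421. 174.] rect [643.3 -19.1] [54.1 52.7] 0.2 z 0.0084
1201 [423. 223.] rect [650.7 -82.5] [52.7 54. ] 47.3 z 0.0084
1106 [423. 267.] rect [ 656.4 -143.9] [52.8 53.8] 78.9 z 0.0084
```

View pics/w4.png

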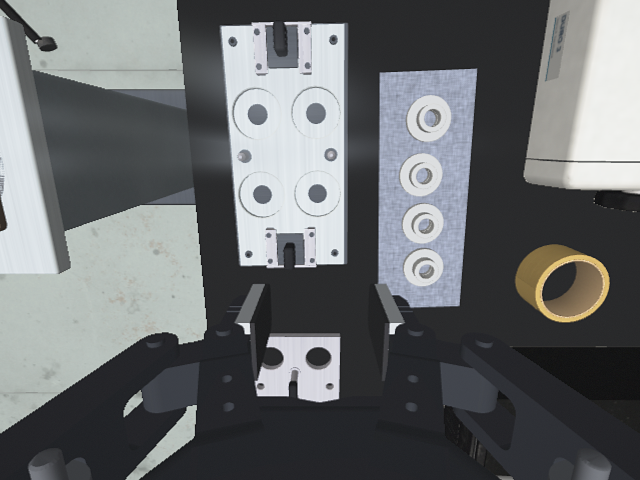

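The plate lies at lower centre (300,370) on the free worktop. The nests are at (257,113), (316,112), (262,194) and (317,193), and the four grey flanges at (428,118), (421,174), (423,223) and (423,267). Next: where the pads end at this opening.

```bash
python3 - <<'E'
from h import *
f=np.load('w4.npz');P=f['P'];s=ctrl.get_state()['eef_pos']
for v in range(284,345,6):
    print(v,[(u,(P[v,u]-s).round(3).tolist()) for u in (244,256,384,396) if P[v,u,2]>.2])
x,y,z=np.moveaxis(P,-1,0); q=P[(z>.2)]-s
print(np.percentile(q[:,2],[0,.1,1,3,10]))
print('plate');blobs((z>.006)&(z<.014)&(y<-.25)&(y>-.45)&(x>.38)&(x<.56),P,200)
E
```

```text
284 [(256, [-0.027, 0.013, 0.033]), (384, [0.026, 0.013, 0.033])]
290 [(256, [-0.026, 0.013, 0.039]), (384, [0.025, 0.012, 0.038])]
296 [(244, [-0.032, 0.009, 0.037]), (256, [-0.025, 0.013, 0.046]), (384, [0.024, 0.013, 0.045]), (396, [0.031, 0.009, 0.036])]
302 [(244, [-0.029, 0.013, 0.051]), (256, [-0.024, 0.013, 0.05]), (384, [0.023, 0.013, 0.05]), (396, [0.029, 0.009, 0.042])]
308 [(244, [-0.028, 0.013, 0.055]), (256, [-0.024, 0.013, 0.055]), (384, [0.022, 0.012, 0.054]), (396, [0.026, 0.012, 0.054])]
314 [(244, [-0.027, 0.012, 0.059]), (256, [-0.023, 0.013, 0.059]), (384, [0.021, 0.013, 0.06]), (396, [0.025, 0.012, 0.059])]
320 [(244, [-0.026, 0.013, 0.064]), (256, [-0.022, 0.012, 0.062]), (384, [0.02, 0.013, 0.064]), (396, [0.024, 0.013, 0.065])]
326 [(244, [-0.026, 0.011, 0.065]), (256, [-0.022, 0.01, 0.064]), (384, [0.02, 0.011, 0.064]), (396, [0.024, 0.012, 0.066])]
332 [(244, [-0.024, 0.014, 0.073]), (256, [-0.022, 0.008, 0.064]), (384, [0.021, 0.009, 0.064]), (396, [0.022, 0.014, 0.074])]
338 [(244, [-0.024, 0.013, 0.076]), (256, [-0.022, 0.007, 0.065]), (384, [0.02, 0.007, 0.066]), (396, [0.021, 0.014, 0.077])]
344 [(244, [-0.023, 0.013, 0.079]), (256, [-0.022, 0.004, 0.065]), (384, [0.02, 0.005, 0.066]), (396, [0.021, 0.013, 0.079])]
[0.02725989 0.0305659  0.03939988 0.05209708 0.07821697]
plate
3673 [302. 369.] rect [ 481.7 -304.2] [109.8 125.9] 88.8 z 0.0094
```

```bash
python3 -c "
from h import *
go(.6472,.0482,.05,90);go(.6472,.0482,-.021,90)"
```

```text
d [ 9.93 13.26 23.91] len 29.1 heading 90.01 twist 0.01
d [ 9.93 13.26 31.01] len 35.2 heading 90.01 twist 0.01
```

```bash
python3 -m pendant '[{"dx":3,"dy":4,"dz":3,"twist":0},{"dx":6,"dy":8,"dz":6,"twist":0},{"dx":9.9,"dy":12,"dz":9,"twist":0},{"dx":9.9,"dy":13.3,"dz":13,"twist":0},{"dx":9.9,"dy":13.3,"dz":18,"twist":0},{"dx":9.9,"dy":13.3,"dz":22,"twist":0},{"dx":9.9,"dy":13.3,"dz":25,"twist":0},{"dx":9.9,"dy":13.3,"dz":26,"twist":0},{"dx":9.9,"dy":13.3,"dz":26,"twist":0},{"dx":9.9,"dy":13.3,"dz":26,"twist":0}]' 50 40; python3 -c "
from h import *
go(.6472,.0482,-.021,90)
c=cam('wrist');P=c['P'];x,y,z=np.moveaxis(P,-1,0)
blobs((z>.017)&(z<.026)&(abs(x-.647)<.04)&(abs(y-.05)<.04),P)
"
```

```text
time: 19.27
eef_pos: [0.649, 0.0484, 0.0313]
tcp_rot: [0.707, 0.707, 0.001, 0.001]
contact_force: [0.7, -0.3, 0.3]
opening: 0.5
finger_force: 0.0
d [-0.01 -0.2   5.23] len 5.2 heading 90.02 twist 0.02
1752 [317. 273.] rect [646.9  48.1] [31.7 32. ] 1.5 z 0.0214
```

Confirmed at the flange: measured (646.9, 48.1). Descending.

```bash
python3 -m pendant '[{"dx":0,"dy":-0.2,"dz":2,"twist":0},{"dx":0,"dy":-0.2,"dz":3.5,"twist":0},{"dx":0,"dy":-0.2,"dz":4.5,"twist":0},{"dx":0,"dy":-0.2,"dz":5.1,"twist":0},{"dx":0,"dy":-0.2,"dz":5.1,"twist":0},{"dx":0,"dy":-0.2,"dz":5.1,"twist":0}]'; python3 -m pendant '[{"dx":0,"dy":0,"dz":0,"twist":0},{"dx":0,"dy":0,"dz":0,"twist":0},{"dx":0,"dy":0,"dz":0,"twist":0},{"dx":0,"dy":0,"dz":0,"twist":0},{"dx":0,"dy":0,"dz":0,"twist":0}]' 10 40;python3 -c "
from h import *
go(.5099,.0540,.06,90)"
```

```text
time: 20.08
eef_pos: [0.6451, 0.0491, -0.0204]
tcp_rot: [0.707, 0.708, -0.001, -0.001]
contact_force: [-4.6, -0.1, 8.6]
opening: 0.501
finger_force: 4.3
time: 20.7
eef_pos: [0.6482, 0.0489, -0.0188]
tcp_rot: [0.707, 0.707, 0.002, 0.002]
contact_force: [-1.0, 0.7, 8.4]
opening: 0.353
finger_force: 40.1
d [  0.52 -13.79  -7.96] len 15.9 heading 90.06 twist 0.06
```

```bash
python3 -m pendant '[{"dx":0,"dy":0,"dz":-2,"twist":0},{"dx":0,"dy":0,"dz":-5,"twist":0},{"dx":0,"dy":0,"dz":-7,"twist":0},{"dx":0,"dy":-5,"dz":-7.8,"twist":0},{"dx":0.5,"dy":-10,"dz":-7.8,"twist":0},{"dx":0.5,"dy":-13.8,"dz":-7.8,"twist":0},{"dx":0.5,"dy":-13.8,"dz":-7.8,"twist":0},{"dx":0.5,"dy":-13.8,"dz":-7.8,"twist":0},{"dx":0.5,"dy":-13.8,"dz":-7.8,"twist":0}]'; cat > held.py <<'E'
from h import *
import sys
nx,ny=map(float,sys.argv[1:3])
s=ctrl.get_state();c=cam('wrist');P=c['P'];t=np.array(s['eef_pos']);x,y,z=np.moveaxis(P-t,-1,0)
near=(abs(x)<.045)&(abs(y)<.045)
for lo,hi in [(.022,.029),(.034,.047)]:
    m=near&(z>lo)&(z<hi); blobs(m,P-t,100)
go(nx,ny,t[2],90); print('z',t[2])
E
python3 held.py .5099 .0540; python3 -c "
from h import *
c=cam('wrist');P=c['P'];s=ctrl.get_state()['eef_pos']
print([(v,(P[v,319]-s).round(3).tolist()) for v in range(230,320,8)])"
```

```text
time: 21.82
eef_pos: [0.509, 0.0536, 0.057]
tcp_rot: [0.707, 0.707, 0.001, 0.001]
contact_force: [0.2, 0.3, -1.5]
opening: 0.353
finger_force: 40.5
3026 [320. 267.] rect [-1.  15.3] [52.8 22.2] 0.5 z 0.0263
351 [320. 321.] rect [-0.7 -7.4] [19.5  8.4] 1.0 z 0.0256
434 [319. 350.] rect [ -0.8 -21.9] [34.6 13. ] 0.5 z 0.0264
4432 [319. 313.] rect [-1.1 -0.6] [32.1 57.5] 89.1 z 0.0402
d [ 0.04  0.1  -0.02] len 0.1 heading 90.04 twist 0.04
z 0.05699856244676789
[(230, [-0.001, 0.017, -0.044]), (238, [-0.001, 0.012, -0.043]), (246, [-0.001, 0.026, 0.025]), (254, [-0.001, 0.023, 0.027]), (262, [-0.001, 0.02, 0.027]), (270, [-0.001, 0.016, 0.026]), (278, [-0.001, 0.015, 0.033]), (286, [-0.001, 0.014, 0.04]), (294, [-0.001, 0.011, 0.04]), (302, [-0.001, -0.029, -0.036]), (310, [-0.001, -0.034, -0.036]), (318, [-0.001, -0.04, -0.035])]
```

```bash
python3 -m pendant '[{"dx":0.1,"dy":0.2,"dz":2,"twist":0},{"dx":0.1,"dy":0.2,"dz":4,"twist":0},{"dx":0.1,"dy":0.2,"dz":4.8,"twist":0},{"dx":0.1,"dy":0.2,"dz":4.8,"twist":0},{"dx":0.1,"dy":0.2,"dz":4.8,"twist":0}]'; python3 held.py .5109 .0545
```

```text
time: 22.55
eef_pos: [0.5103, 0.0547, 0.0091]
tcp_rot: [0.707, 0.707, 0.0, 0.001]
contact_force: [0.2, 0.1, -1.2]
opening: 0.355
finger_force: 40.5
409 [292. 209.] rect [-12.6  42.3] [ 5.4 13.7] 89.7 z 0.0255
3037 [320. 267.] rect [-1.2 15.1] [52.6 22.6] 0.7 z 0.0263
338 [320. 321.] rect [-1.  -7.3] [ 8.9 19.8] 89.5 z 0.0255
432 [319. 350.] rect [ -0.9 -22.3] [13.1 34.6] 89.3 z 0.0264
106 [356. 387.] rect [ 16.6 -44.1] [6.3 1.8] 0.2 z 0.0254
4440 [319. 313.] rect [ 0.3 -0.6] [57.  32.5] 8.4 z 0.0402
d [-0.02  0.06  0.01] len 0.1 heading 90.05 twist 0.05
z 0.009075257869569746
```

Within 0.6 mm of the mark. Lowering.

```bash
python3 -m pendant '[{"dx":0,"dy":0.06,"dz":0.4,"twist":0},{"dx":0,"dy":0.06,"dz":0.8,"twist":0},{"dx":0,"dy":0.06,"dz":1.1,"twist":0},{"dx":0,"dy":0.06,"dz":1.35,"twist":0},{"dx":0,"dy":0.06,"dz":1.4,"twist":0}]'
```

```text
time: 23.22
eef_pos: [0.5099, 0.0548, -0.0053]
tcp_rot: [0.707, 0.707, -0.0, -0.0]
contact_force: [-3.1, 0.2, 5.1]
opening: 0.352
finger_force: 42.3
```

```bash
python3 -m pendant '[{"dx":0,"dy":0,"dz":-0.1,"twist":0},{"dx":0,"dy":0,"dz":-0.1,"twist":0},{"dx":0,"dy":0,"dz":-0.1,"twist":0},{"dx":0,"dy":0,"dz":-2,"twist":0},{"dx":0,"dy":0,"dz":-5,"twist":0},{"dx":0,"dy":0,"dz":-8,"twist":0},{"dx":0,"dy":0,"dz":-8,"twist":0}]' 52; cat > nest.py <<'E'
from h import *
import sys
nx,ny=map(float,sys.argv[1:3])
s=ctrl.get_state();c=cam('wrist');P=c['P'];x,y,z=np.moveaxis(P,-1,0)
blobs((z>.028)&(z<.042)&(abs(x-nx)<.03)&(abs(y-ny)<.03),P,100)
r=(abs(np.hypot(x-nx,y-ny)-.021)<.003)&(z<.05);q=P[r];print('rim z',np.median(q[:,2]),'want .0215');A=np.c_[q[:,:2]-q[:,:2].mean(0),np.ones(len(q))];ok=abs(q[:,2]-.0215)<.008;print('tilt',np.linalg.lstsq(A[ok],q[ok,2],rcond=None)[0].round(3))
for a in sys.argv[3:]: exec(a)
E
python3 nest.py .5099 .0540 "go(.6432,-.0192,.0313,90)"
```

```text
time: 24.1
eef_pos: [0.5124, 0.0546, 0.077]
tcp_rot: [0.707, 0.707, 0.002, 0.002]
contact_force: [-0.1, 0.6, -0.2]
opening: 0.523
finger_force: 0.0
1368 [315. 256.] rect [509.1  54. ] [31.9 31.8] 47.7 z 0.0349
rim z 0.02107552001925822 want .0215
tilt [ 0.003 -0.001  0.021]
d [-7.41 13.22  4.42] len 15.8 heading 90.06 twist 0.06
```

```bash
python3 -m pendant '[{"dx":-3,"dy":5,"dz":0,"twist":0},{"dx":-6,"dy":10,"dz":0,"twist":0},{"dx":-7.4,"dy":13.1,"dz":1,"twist":0},{"dx":-7.4,"dy":13.1,"dz":4.4,"twist":0},{"dx":-7.4,"dy":13.1,"dz":4.4,"twist":0},{"dx":-7.4,"dy":13.1,"dz":4.4,"twist":0}]' 52; cat > fl.py <<'E'
from h import *
import sys
fx,fy=map(float,sys.argv[1:3])
c=cam('wrist');P=c['P'];x,y,z=np.moveaxis(P,-1,0)
blobs((z>.017)&(z<.026)&(abs(x-fx)<.035)&(abs(y-fy)<.035),P)
go(fx,fy,-.0195,90)
E
python3 fl.py .6432 -.0192
```

```text
time: 24.9
eef_pos: [0.6403, -0.0188, 0.0296]
tcp_rot: [0.707, 0.708, -0.0, -0.001]
contact_force: [-0.7, 0.2, 0.4]
opening: 0.519
finger_force: 0.0
1780 [325. 275.] rect [642.6 -19.4] [32.2 31.5] 80.8 z 0.0214
d [-0.03  0.2   5.03] len 5.0 heading 90.08 twist 0.08
```

```bash
python3 -m pendant '[{"dx":-0.05,"dy":0.2,"dz":2,"twist":0},{"dx":-0.05,"dy":0.2,"dz":3.5,"twist":0},{"dx":-0.05,"dy":0.2,"dz":4.5,"twist":0},{"dx":-0.05,"dy":0.2,"dz":4.8,"twist":0},{"dx":-0.05,"dy":0.2,"dz":4.8,"twist":0},{"dx":-0.05,"dy":0.2,"dz":4.8,"twist":0}]'; python3 -m pendant '[{"dx":0,"dy":0,"dz":0,"twist":0},{"dx":0,"dy":0,"dz":0,"twist":0},{"dx":0,"dy":0,"dz":0,"twist":0},{"dx":0,"dy":0,"dz":0,"twist":0},{"dx":0,"dy":0,"dz":0,"twist":0}]' 10 40;python3 -c "
from h import *
go(.4409,.0531,.057,90)"
```

```text
time: 25.7
eef_pos: [0.6436, -0.0197, -0.0171]
tcp_rot: [0.707, 0.707, 0.0, 0.0]
contact_force: [-0.0, 0.1, -0.1]
opening: 0.52
finger_force: 0.0
time: 26.32
eef_pos: [0.6439, -0.0197, -0.0168]
tcp_rot: [0.707, 0.707, 0.0, 0.001]
contact_force: [-0.4, -0.0, 5.4]
opening: 0.352
finger_force: 40.1
d [  7.3  -20.28  -7.41] len 22.8 heading 90.05 twist 0.05
```

```bash
python3 -m pendant '[{"dx":0,"dy":0,"dz":-2,"twist":0},{"dx":0,"dy":0,"dz":-5,"twist":0},{"dx":0,"dy":0,"dz":-7.5,"twist":0},{"dx":2,"dy":-5,"dz":-7.5,"twist":0},{"dx":4,"dy":-10,"dz":-7.5,"twist":0},{"dx":6,"dy":-15,"dz":-7.5,"twist":0},{"dx":7.3,"dy":-20.3,"dz":-7.5,"twist":0},{"dx":7.3,"dy":-20.3,"dz":-7.5,"twist":0},{"dx":7.3,"dy":-20.3,"dz":-7.5,"twist":0},{"dx":7.3,"dy":-20.3,"dz":-7.5,"twist":0}]'; python3 held.py .4399 .0526
```

```text
time: 27.58
eef_pos: [0.4419, 0.0528, 0.0583]
tcp_rot: [0.707, 0.707, 0.001, 0.001]
contact_force: [0.6, 0.9, -1.8]
opening: 0.351
finger_force: 40.1
3127 [320. 266.] rect [-1.1 15.5] [53.  23.3] 0.2 z 0.0244
350 [319. 319.] rect [-0.9 -6. ] [19.9  9.3] 1.2 z 0.0256
437 [319. 345.] rect [ -0.8 -21. ] [34. 12.] 0.9 z 0.0244
4110 [319. 310.] rect [-2.4  0.4] [32.3 56.3] 79.3 z 0.0384
d [-0.02 -0.19 -0.02] len 0.2 heading 90.02 twist 0.02
z 0.05830542503376102
```

```bash
python3 -m pendant '[{"dx":-0.05,"dy":-0.1,"dz":2,"twist":0},{"dx":-0.05,"dy":-0.1,"dz":4,"twist":0},{"dx":-0.05,"dy":-0.1,"dz":4.6,"twist":0},{"dx":-0.05,"dy":-0.1,"dz":4.6,"twist":0},{"dx":-0.05,"dy":-0.1,"dz":4.6,"twist":0}]'; python3 held.py .4410 .0523 | tail -2
```

```text
time: 28.25
eef_pos: [0.44, 0.0526, 0.0121]
tcp_rot: [0.707, 0.707, 0.0, 0.001]
contact_force: [-0.0, 0.5, -1.6]
opening: 0.347
finger_force: 40.1
d [-0.03  0.1   0.01] len 0.1 heading 90.05 twist 0.05
z 0.01207714673445244
```

```bash
python3 -m pendant '[{"dx":0,"dy":0.08,"dz":0.4,"twist":0},{"dx":0,"dy":0.08,"dz":0.8,"twist":0},{"dx":0,"dy":0.08,"dz":1.2,"twist":0},{"dx":0,"dy":0.08,"dz":1.5,"twist":0},{"dx":0,"dy":0.08,"dz":1.55,"twist":0}]'
```

```text
time: 28.92
eef_pos: [0.4396, 0.0528, -0.0033]
tcp_rot: [0.707, 0.708, -0.001, -0.001]
contact_force: [-5.2, 0.2, 11.0]
opening: 0.354
finger_force: 41.2
```

```bash
python3 -m pendant '[{"dx":0,"dy":0,"dz":-0.1,"twist":0},{"dx":0,"dy":0,"dz":-0.1,"twist":0},{"dx":0,"dy":0,"dz":-0.1,"twist":0},{"dx":0,"dy":0,"dz":-2,"twist":0},{"dx":0,"dy":0,"dz":-5,"twist":0},{"dx":0,"dy":0,"dz":-8,"twist":0},{"dx":0,"dy":0,"dz":-8,"twist":0}]' 52; python3 nest.py .4399 .0526 "go(.6508,-.0825,.0313,90)"
```

```text
time: 29.8
eef_pos: [0.442, 0.0525, 0.0782]
tcp_rot: [0.707, 0.707, 0.002, 0.002]
contact_force: [0.3, 0.2, -0.7]
opening: 0.519
finger_force: 0.0
1353 [315. 254.] rect [439.1  52.8] [32.4 31.3] 88.9 z 0.0349
rim z 0.021077356293412855 want .0215
tilt [-0.001  0.     0.021]
d [-13.53  21.     4.57] len 25.4 heading 90.05 twist 0.05
```

Seated. On to the third flange.

```bash
python3 -m pendant '[{"dx":-3,"dy":5,"dz":0,"twist":0},{"dx":-6,"dy":10,"dz":0,"twist":0},{"dx":-9,"dy":15,"dz":0,"twist":0},{"dx":-12,"dy":19,"dz":0,"twist":0},{"dx":-13.5,"dy":20.9,"dz":2,"twist":0},{"dx":-13.5,"dy":20.9,"dz":4.6,"twist":0},{"dx":-13.5,"dy":20.9,"dz":4.6,"twist":0},{"dx":-13.5,"dy":20.9,"dz":4.6,"twist":0}]' 52; python3 fl.py .6508 -.0825
```

```text
time: 30.85
eef_pos: [0.6484, -0.0817, 0.0292]
tcp_rot: [0.707, 0.708, -0.0, -0.001]
contact_force: [0.8, 0.9, 0.1]
opening: 0.519
finger_force: 0.0
1780 [324. 276.] rect [650.1 -82.8] [32.  31.4] 89.4 z 0.0214
d [-0.06  0.17  4.97] len 5.0 heading 90.07 twist 0.07
```

```bash
python3 -m pendant '[{"dx":-0.1,"dy":0.15,"dz":2,"twist":0},{"dx":-0.1,"dy":0.15,"dz":3.5,"twist":0},{"dx":-0.1,"dy":0.15,"dz":4.5,"twist":0},{"dx":-0.1,"dy":0.15,"dz":4.8,"twist":0},{"dx":-0.1,"dy":0.15,"dz":4.8,"twist":0},{"dx":-0.1,"dy":0.15,"dz":4.8,"twist":0}]'; python3 -m pendant '[{"dx":0,"dy":0,"dz":0,"twist":0},{"dx":0,"dy":0,"dz":0,"twist":0},{"dx":0,"dy":0,"dz":0,"twist":0},{"dx":0,"dy":0,"dz":0,"twist":0},{"dx":0,"dy":0,"dz":0,"twist":0}]' 10 40;python3 -c "
from h import *
go(.5127,-.0420,.057,90)"
```

```text
time: 31.65
eef_pos: [0.651, -0.0832, -0.0175]
tcp_rot: [0.707, 0.707, 0.0, 0.001]
contact_force: [0.6, 0.4, 0.6]
opening: 0.519
finger_force: 0.0
time: 32.28
eef_pos: [0.6513, -0.0833, -0.0172]
tcp_rot: [0.707, 0.707, 0.0, 0.001]
contact_force: [-0.7, 0.1, 4.8]
opening: 0.355
finger_force: 40.0
d [  4.14 -13.84  -7.45] len 16.3 heading 90.06 twist 0.06
```

```bash
python3 -m pendant '[{"dx":0,"dy":0,"dz":-2,"twist":0},{"dx":0,"dy":0,"dz":-5,"twist":0},{"dx":0,"dy":0,"dz":-7.5,"twist":0},{"dx":1,"dy":-5,"dz":-7.5,"twist":0},{"dx":3,"dy":-10,"dz":-7.5,"twist":0},{"dx":4.1,"dy":-13.8,"dz":-7.5,"twist":0},{"dx":4.1,"dy":-13.8,"dz":-7.5,"twist":0},{"dx":4.1,"dy":-13.8,"dz":-7.5,"twist":0},{"dx":4.1,"dy":-13.8,"dz":-7.5,"twist":0}]'; python3 held.py .5117 -.0420
```

```text
time: 33.4
eef_pos: [0.5138, -0.0427, 0.0575]
tcp_rot: [0.707, 0.707, 0.0, 0.001]
contact_force: [0.2, 0.6, -1.6]
opening: 0.353
finger_force: 40.0
3144 [319. 265.] rect [-0.7 15.6] [23.5 53.3] 89.7 z 0.0248
338 [320. 319.] rect [-0.9 -5.8] [19.8  9.3] 0.2 z 0.0258
431 [320. 346.] rect [ -0.9 -20.8] [33.9 12.2] 0.6 z 0.0248
4187 [320. 310.] rect [-2.6  0.6] [32.7 56.1] 78.3 z 0.0388
d [ 0.07 -0.19 -0.02] len 0.2 heading 90.04 twist 0.04
z 0.05748430722869486
```

```bash
python3 -m pendant '[{"dx":0,"dy":-0.1,"dz":2,"twist":0},{"dx":0,"dy":-0.1,"dz":4,"twist":0},{"dx":0,"dy":-0.1,"dz":4.6,"twist":0},{"dx":0,"dy":-0.1,"dz":4.6,"twist":0},{"dx":0,"dy":-0.1,"dz":4.6,"twist":0}]'; python3 held.py .5125 -.0425 | tail -2
```

```text
time: 34.08
eef_pos: [0.5124, -0.0425, 0.0117]
tcp_rot: [0.707, 0.707, 0.0, 0.001]
contact_force: [0.5, 0.2, -2.3]
opening: 0.35
finger_force: 40.1
d [-0.    0.02  0.01] len 0.0 heading 90.05 twist 0.05
z 0.01165672166693979
```

```bash
python3 -m pendant '[{"dx":0,"dy":0,"dz":0.4,"twist":0},{"dx":0,"dy":0,"dz":0.8,"twist":0},{"dx":0,"dy":0,"dz":1.2,"twist":0},{"dx":0,"dy":0,"dz":1.5,"twist":0},{"dx":0,"dy":0,"dz":1.55,"twist":0}]';  python3 -m pendant '[{"dx":0,"dy":0,"dz":-0.1,"twist":0},{"dx":0,"dy":0,"dz":-0.1,"twist":0},{"dx":0,"dy":0,"dz":-0.1,"twist":0},{"dx":0,"dy":0,"dz":-2,"twist":0},{"dx":0,"dy":0,"dz":-5,"twist":0},{"dx":0,"dy":0,"dz":-8,"twist":0},{"dx":0,"dy":0,"dz":-8,"twist":0}]' 52; python3 nest.py .5117 -.0420 "go(.6564,-.144,.0313,90)"
```

```text
time: 34.75
eef_pos: [0.5111, -0.0421, -0.0038]
tcp_rot: [0.707, 0.708, -0.001, -0.001]
contact_force: [-4.9, 0.7, 9.3]
opening: 0.351
finger_force: 40.8
time: 35.62
eef_pos: [0.5136, -0.0428, 0.0779]
tcp_rot: [0.707, 0.707, 0.001, 0.003]
contact_force: [0.7, 0.3, 0.1]
opening: 0.522
finger_force: 0.0
1370 [315. 253.] rect [510.6 -41.7] [31.9 31.3] 88.8 z 0.0349
rim z 0.021114486265738724 want .0215
tilt [0.001 0.    0.021]
d [-10.17  14.4    4.52] len 18.2 heading 90.05 twist 0.05
```

```bash
python3 -m pendant '[{"dx":-3,"dy":5,"dz":0,"twist":0},{"dx":-6,"dy":9,"dz":0,"twist":0},{"dx":-9,"dy":13,"dz":0,"twist":0},{"dx":-10.2,"dy":14.3,"dz":2,"twist":0},{"dx":-10.2,"dy":14.3,"dz":4.5,"twist":0},{"dx":-10.2,"dy":14.3,"dz":4.5,"twist":0},{"dx":-10.2,"dy":14.3,"dz":4.5,"twist":0}]' 52; python3 fl.py .6564 -.144
```

```text
time: 36.55
eef_pos: [0.6541, -0.1438, 0.0297]
tcp_rot: [0.707, 0.708, -0.0, -0.001]
contact_force: [0.6, -0.9, 1.1]
opening: 0.521
finger_force: 0.0
1784 [324. 275.] rect [ 655.8 -144.2] [31.7 31.8] 87.5 z 0.0215
d [-0.    0.17  5.02] len 5.0 heading 90.07 twist 0.07
```

```bash
python3 -m pendant '[{"dx":0,"dy":0.15,"dz":2,"twist":0},{"dx":0,"dy":0.15,"dz":3.5,"twist":0},{"dx":0,"dy":0.15,"dz":4.5,"twist":0},{"dx":0,"dy":0.15,"dz":4.8,"twist":0},{"dx":0,"dy":0.15,"dz":4.8,"twist":0},{"dx":0,"dy":0.15,"dz":4.8,"twist":0}]'; python3 -m pendant '[{"dx":0,"dy":0,"dz":0,"twist":0},{"dx":0,"dy":0,"dz":0,"twist":0},{"dx":0,"dy":0,"dz":0,"twist":0},{"dx":0,"dy":0,"dz":0,"twist":0},{"dx":0,"dy":0,"dz":0,"twist":0}]' 10 40;python3 -c "
from h import *
go(.4426,-.0437,.057,90)"
```

```text
time: 37.35
eef_pos: [0.6566, -0.1442, -0.0171]
tcp_rot: [0.707, 0.707, 0.0, 0.001]
contact_force: [0.0, 0.2, -0.5]
opening: 0.52
finger_force: 0.0
time: 37.98
eef_pos: [0.6568, -0.1444, -0.0167]
tcp_rot: [0.707, 0.707, 0.0, 0.001]
contact_force: [-0.9, 1.0, 5.6]
opening: 0.351
finger_force: 40.1
d [ 10.08 -21.4   -7.41] len 24.8 heading 90.05 twist 0.05
```

```bash
python3 -m pendant '[{"dx":0,"dy":0,"dz":-2,"twist":0},{"dx":0,"dy":0,"dz":-5,"twist":0},{"dx":0,"dy":0,"dz":-7.5,"twist":0},{"dx":3,"dy":-5,"dz":-7.5,"twist":0},{"dx":6,"dy":-10,"dz":-7.5,"twist":0},{"dx":9,"dy":-15,"dz":-7.5,"twist":0},{"dx":10.1,"dy":-20,"dz":-7.5,"twist":0},{"dx":10.1,"dy":-21.5,"dz":-7.5,"twist":0},{"dx":10.1,"dy":-21.5,"dz":-7.5,"twist":0},{"dx":10.1,"dy":-21.5,"dz":-7.5,"twist":0}]'; python3 held.py .4417 -.0434
```

```text
time: 39.22
eef_pos: [0.4428, -0.0441, 0.0583]
tcp_rot: [0.707, 0.707, 0.001, 0.001]
contact_force: [-0.0, -0.1, -0.6]
opening: 0.353
finger_force: 40.0
3063 [319. 266.] rect [-0.8 15.4] [22.9 52.5] 89.7 z 0.0243
359 [319. 320.] rect [-1.  -6.4] [ 9.6 19.8] 89.9 z 0.0256
433 [320. 346.] rect [ -0.9 -21.4] [34.1 12.4] 0.9 z 0.0242
4123 [320. 311.] rect [ 0.4 -0.1] [56.5 32.5] 9.9 z 0.0383
d [ 0.07 -0.1  -0.02] len 0.1 heading 90.02 twist 0.02
z 0.05827981970497814
```

```bash
python3 -m pendant '[{"dx":0.06,"dy":0,"dz":2,"twist":0},{"dx":0.06,"dy":0,"dz":4,"twist":0},{"dx":0.06,"dy":0,"dz":4.6,"twist":0},{"dx":0.06,"dy":0,"dz":4.6,"twist":0},{"dx":0.06,"dy":0,"dz":4.6,"twist":0}]'; python3 held.py .4426 -.0435 | tail -2
```

```text
time: 39.9
eef_pos: [0.4419, -0.043, 0.0121]
tcp_rot: [0.707, 0.707, 0.0, 0.001]
contact_force: [1.1, 0.4, -2.1]
opening: 0.349
finger_force: 40.1
d [-0.05  0.08  0.01] len 0.1 heading 90.05 twist 0.05
z 0.012060298006260468
```

```bash
python3 -m pendant '[{"dx":-0.04,"dy":0.06,"dz":0.4,"twist":0},{"dx":-0.04,"dy":0.06,"dz":0.8,"twist":0},{"dx":-0.04,"dy":0.06,"dz":1.2,"twist":0},{"dx":-0.04,"dy":0.06,"dz":1.5,"twist":0},{"dx":-0.04,"dy":0.06,"dz":1.55,"twist":0}]';  python3 -m pendant '[{"dx":0,"dy":0,"dz":-0.1,"twist":0},{"dx":0,"dy":0,"dz":-0.1,"twist":0},{"dx":0,"dy":0,"dz":-0.1,"twist":0},{"dx":0,"dy":0,"dz":-2,"twist":0},{"dx":0,"dy":0,"dz":-5,"twist":0},{"dx":0,"dy":0,"dz":-8,"twist":0},{"dx":0,"dy":0,"dz":-8,"twist":0}]' 52; python3 nest.py .4417 -.0434 "go(.515,-.05,.29,90)"
```

```text
time: 40.58
eef_pos: [0.4412, -0.043, -0.0033]
tcp_rot: [0.707, 0.708, -0.001, -0.001]
contact_force: [-5.7, 1.0, 11.8]
opening: 0.353
finger_force: 41.1
time: 41.45
eef_pos: [0.4436, -0.0438, 0.0782]
tcp_rot: [0.707, 0.707, 0.001, 0.003]
contact_force: [-0.6, -0.9, 0.4]
opening: 0.519
finger_force: 0.0
1363 [316. 254.] rect [440.6 -43.4] [31.3 32.1] 0.8 z 0.0348
rim z 0.021104629138267078 want .0215
tilt [ 0.002 -0.     0.021]
d [ -0.69   7.32 -21.34] len 22.6 heading 90.06 twist 0.06
```

```bash
python3 -m pendant '[{"dx":0,"dy":0,"dz":-6,"twist":0},{"dx":-3,"dy":1,"dz":-11,"twist":0},{"dx":-7,"dy":2,"dz":-16,"twist":0},{"dx":-11,"dy":3.5,"dz":-21,"twist":0},{"dx":-16,"dy":3.5,"dz":-23,"twist":0},{"dx":-16,"dy":3.5,"dz":-23,"twist":0},{"dx":-16,"dy":3.5,"dz":-23,"twist":0},{"dx":-16,"dy":3.5,"dz":-23,"twist":0}]'; cat > look.py <<'E'
from h import *
st();c=cam('wrist');save(c,'w5.png');P=c['P'];np.savez('w5',P=P,img=c['img']);x,y,z=np.moveaxis(P,-1,0)
print('plate');blobs((z>.006)&(z<.016)&(y<-.2)&(y>-.47)&(x>.36)&(x<.6),P,300)
print('bar');blobs((z>.047)&(z<.06)&(y<-.2)&(y>-.47)&(x>.36)&(x<.6),P,30)
print('boss');blobs((z>.028)&(z<.0375)&(abs(y-.005)<.09)&(abs(x-.476)<.06),P,100)
print('pins');blobs((z>.040)&(z<.052)&(abs(y-.005)<.05)&(abs(x-.476)<.07),P,8)
print('others on mat');blobs((z>.017)&(z<.028)&(x>.58)&(x<.7)&(y<.2),P)
E
python3 look.py
```

```text
time: 42.5
eef_pos: [0.4761, -0.2015, 0.3036]
tcp_rot: [0.706, 0.708, -0.0, -0.002]
contact_force: [-0.8, -0.5, -0.3]
opening: 0.515
finger_force: 0.0
{'time': 42.5, 'eef_pos': [0.476, -0.202, 0.304], 'tcp_rot': [0.706, 0.708, -0.0, -0.002], 'qpos': [-0.597, -0.127, 1.838, 0.0, 1.434, -0.599], 'contact_force': [-0.76, -0.497, -0.251], 'opening': 0.515, 'finger_force': 0.0}
tool axes cols [[-0.002, 1.0, -0.003], [1.0, 0.002, 0.002], [0.002, -0.003, -1.0]]
plate
7698 [321. 286.] rect [ 478.1 -333. ] [132.3 169.8] 0.1 z 0.0095
bar
427 [322. 301.] rect [ 478.7 -331.8] [10.7 67.5] 0.1 z 0.0521
boss
467 [351.  62.] rect [511.  -41.8] [30.8 32. ] 2.2 z 0.035
464 [290.  63.] rect [441.5 -43.7] [31.4 30.9] 89.8 z 0.0348
pins
75 [368.  12.] rect [527.3   5.2] [7.9 9.2] 66.4 z 0.0444
72 [273.  14.] rect [424.1   3.3] [8.6 8.6] 85.9 z 0.0447
others on mat
1366 [457. 283.] rect [ 664.4 -317.8] [57.3 57.2] 89.3 z 0.0223
95 [449. 323.] rect [ 662.3 -377.2] [43.6 11.3] 18.6 z 0.0233
```

View pics/w5.png

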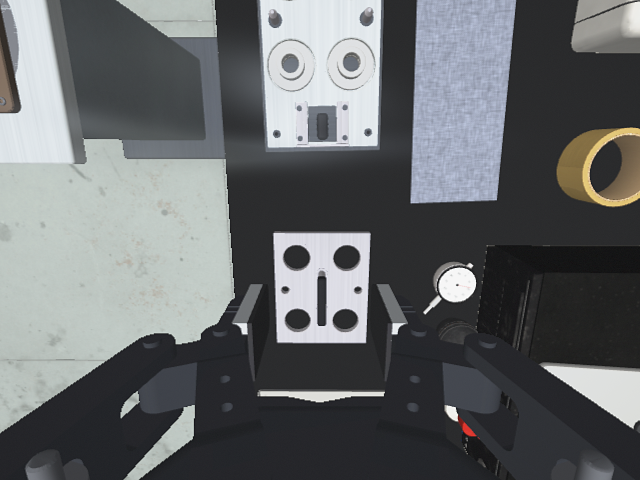

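Plate is at (321,286), undisturbed at (0.478, −0.333). The right-hand pair of flanges sits in its nests and the mat is empty. Gripping the bar.

```bash
python3 -c "
from h import *
go(.4785,-.3325,.06,90);go(.4785,-.3325,-.002,90)"
```

```text
d [-13.14   0.26  24.38] len 27.7 heading 90.14 twist 0.14
d [-13.15   0.27  30.58] len 33.3 heading 90.14 twist 0.14
```

```bash
python3 -m pendant '[{"dx":-4,"dy":0.2,"dz":5,"twist":0},{"dx":-8,"dy":0.2,"dz":10,"twist":0},{"dx":-13.1,"dy":0.2,"dz":14,"twist":0},{"dx":-13.1,"dy":0.2,"dz":19,"twist":0},{"dx":-13.1,"dy":0.2,"dz":23,"twist":0},{"dx":-13.1,"dy":0.2,"dz":26,"twist":0},{"dx":-13.1,"dy":0.2,"dz":28.5,"twist":0},{"dx":-13.1,"dy":0.2,"dz":30.3,"twist":0},{"dx":-13.1,"dy":0.2,"dz":30.3,"twist":0},{"dx":-13.1,"dy":0.2,"dz":30.3,"twist":0}]' 50;  python3 -m pendant '[{"dx":0,"dy":0,"dz":0,"twist":0},{"dx":0,"dy":0,"dz":0,"twist":0},{"dx":0,"dy":0,"dz":0,"twist":0},{"dx":0,"dy":0,"dz":0,"twist":0},{"dx":0,"dy":0,"dz":0,"twist":0},{"dx":0,"dy":0,"dz":0,"twist":0}]' 0 110; python3 -m pendant '[{"dx":0,"dy":0,"dz":-0.5,"twist":0},{"dx":0,"dy":0,"dz":-2,"twist":0},{"dx":0,"dy":0,"dz":-5,"twist":0},{"dx":0,"dy":0,"dz":-9,"twist":0},{"dx":0,"dy":0,"dz":-10,"twist":0},{"dx":0,"dy":0,"dz":-10,"twist":0}]'; python3 -c "
from h import *
go(.476,.005,.10,91.1)"
```

```text
time: 43.8
eef_pos: [0.4795, -0.3344, 0.0038]
tcp_rot: [0.707, 0.708, -0.0, 0.001]
contact_force: [-0.5, -0.2, 0.3]
opening: 0.504
finger_force: 0.0
time: 44.55
eef_pos: [0.4793, -0.3347, 0.0043]
tcp_rot: [0.707, 0.707, -0.0, 0.001]
contact_force: [-1.4, 1.2, 6.0]
opening: 0.112
finger_force: 108.0
time: 45.3
eef_pos: [0.4788, -0.334, 0.1029]
tcp_rot: [0.707, 0.707, 0.0, 0.0]
contact_force: [-0.2, -0.7, -5.8]
opening: 0.114
finger_force: 107.9
d [33.9  -0.24  0.27] len 33.9 heading 90.06 twist -1.04
```

```bash
python3 -m pendant '[{"dx":4,"dy":0,"dz":0,"twist":0},{"dx":9,"dy":0,"dz":0,"twist":0},{"dx":14,"dy":0,"dz":0,"twist":0},{"dx":19,"dy":-0.2,"dz":0,"twist":0},{"dx":24,"dy":-0.2,"dz":0,"twist":-1},{"dx":29,"dy":-0.2,"dz":0,"twist":-1},{"dx":32.5,"dy":-0.2,"dz":0,"twist":-1},{"dx":33.7,"dy":-0.2,"dz":0,"twist":-1},{"dx":33.7,"dy":-0.2,"dz":0,"twist":-1},{"dx":33.7,"dy":-0.2,"dz":0,"twist":-1}]'; python3 - <<'E'
from h import *
st();s=np.array(ctrl.get_state()['eef_pos']);c=cam('wrist');P=c['P'];save(c,'w6.png');np.savez('w6',P=P,img=c['img'],s=s);x,y,z=np.moveaxis(P,-1,0)
h=s[2]-.0043+.010; print('plate top z',h)
print('plate');blobs((abs(z-h)<.006)&(abs(x-s[0])<.1)&(y<.12),P,200)
print('bar');blobs((abs(z-h-.043)<.006)&(abs(x-s[0])<.1)&(y>-.05),P,50)
E
```

```text
time: 46.55
eef_pos: [0.4763, 0.0021, 0.1022]
tcp_rot: [0.701, 0.713, -0.0, -0.0]
contact_force: [0.2, -1.0, -5.3]
opening: 0.114
finger_force: 107.8
{'time': 46.55, 'eef_pos': [0.476, 0.002, 0.102], 'tcp_rot': [0.701, 0.713, -0.0, -0.0], 'qpos': [-0.209, -0.044, 2.14, -0.001, 1.046, -0.226], 'contact_force': [0.241, -0.997, -5.282], 'opening': 0.114, 'finger_force': 107.796}
tool axes cols [[-0.018, 1.0, -0.001], [1.0, 0.018, -0.0], [-0.0, -0.001, -1.0]]
plate top z 0.10790544053288388
plate
46639 [319. 209.] rect [474.9  30.3] [132.9 114.8] 1.1 z 0.1075
402 [320. 392.] rect [476.4 -59.1] [22.8 16.7] 2.5 z 0.1074
bar
5501 [320. 312.] rect [473.5   4.6] [65.7 35. ] 72.0 z 0.1503
```

View pics/w6.png

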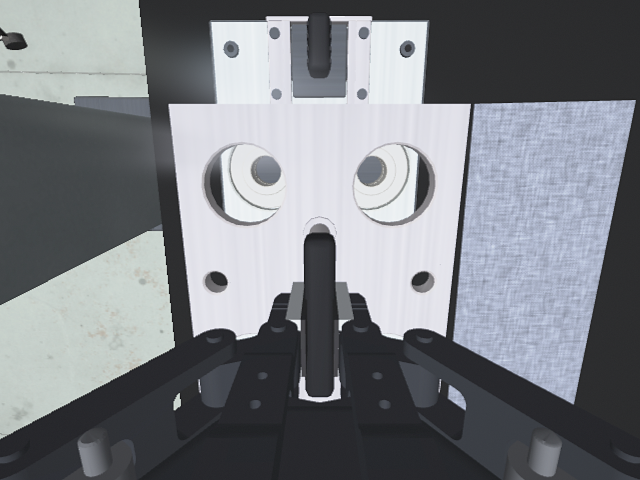

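```bash
cat > plate.py <<'E'
from h import *
import sys
def run(f):
    P,s=f['P'],f['s'];h=s[2]-.0043+.010
    T=cam('wrist') if 0 else None
    x,y,z=np.moveaxis(P,-1,0); top=abs(z-h)<.0025
    h=np.median(z[top&(abs(x-s[0])<.07)&(y>.03)]) 
    C=f['C']; d=P-C; k=(h-C[2])/d[...,2]; Q=C+d*k[...,None]   # rays on the plate's top plane
    m=((z<h-.0025)&np.isfinite(z)).astype(np.uint8); n,l,st_,ce=cv2.connectedComponentsWithStats(m)
    out=[]
    for i in range(1,n):
        q=Q[l==i][:,:2]; (c,r,a)=cv2.minAreaRect((q*1000).astype(np.float32))
        if st_[i,4]>150 and max(r)<45 and min(r)>8: print('hole',ce[i].round(),np.round(c,2),np.round(r,1)); out.append((c,max(r)))
    print('top z',h,'eef',s.round(4)); return out
if __name__=='__main__':
    s=np.array(ctrl.get_state()['eef_pos']);c=cam('wrist')
    run(dict(P=c['P'],s=s,C=c['xyz']))
E
python3 plate.py
```

```text
hole [245. 184.] [440.04  51.06] [37.1 36.9]
hole [394. 184.] [509.46  52.34] [36.9 36.8]
hole [217. 281.] [424.13   3.43] [10.4 11. ]
hole [422. 281.] [527.07   5.18] [10.5 10.6]
top z 0.10778038433468975 eef [0.4764 0.0019 0.1024]
```

```bash
python3 -m pendant '[{"dx":0.1,"dy":0,"dz":1.5,"twist":-0.1},{"dx":0.1,"dy":0,"dz":3,"twist":-0.1},{"dx":0.1,"dy":0,"dz":4.2,"twist":-0.1},{"dx":0.1,"dy":0,"dz":4.2,"twist":-0.1},{"dx":0.1,"dy":0,"dz":4.2,"twist":-0.1}]'; python3 plate.py; python3 - <<'E'
from h import *
c=cam('wrist');P=c['P'];x,y,z=np.moveaxis(P,-1,0)
print('pins thru');blobs((z>.035)&(z<.05)&(abs(abs(x-.4758)-.052)<.006)&(abs(y-.005)<.012),P,5)
im=c['img'][230:330,:,::-1]; cv2.imwrite('pics/w7.png',np.vstack([cv2.resize(im[:,180:260],None,fx=5,fy=5)[:290],cv2.resize(im[:,380:460],None,fx=5,fy=5)[:290]]))
E
```

```text
time: 47.28
eef_pos: [0.4768, 0.0039, 0.0609]
tcp_rot: [0.7, 0.714, 0.0, 0.0]
contact_force: [-0.1, -0.6, -5.1]
opening: 0.115
finger_force: 107.8
hole [245. 184.] [440.37  53.19] [37.1 36.8]
hole [394. 184.] [509.62  54.46] [36.9 36.8]
hole [217. 281.] [424.41   5.22] [10.3 10.9]
hole [422. 281.] [527.43   7.21] [10.5 10.9]
top z 0.066213292826421 eef [0.4768 0.0039 0.0609]
pins thru
```

View pics/w7.png

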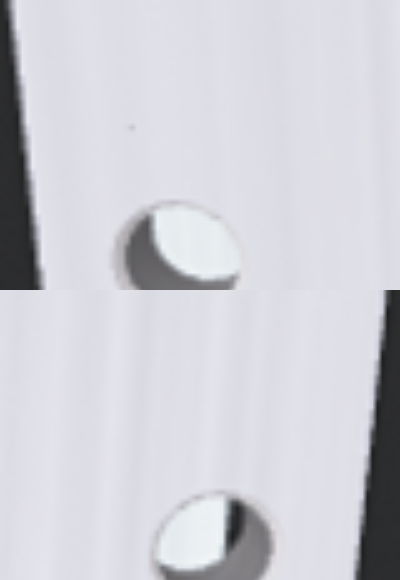

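```bash
python3 -m pendant '[{"dx":-0.07,"dy":0,"dz":0.5,"twist":0},{"dx":-0.07,"dy":0,"dz":0.9,"twist":0},{"dx":-0.07,"dy":0,"dz":1.2,"twist":0},{"dx":-0.07,"dy":0,"dz":1.2,"twist":0}]'; python3 plate.py; python3 -m pendant '[{"dx":0,"dy":0,"dz":0.2,"twist":0},{"dx":0,"dy":0,"dz":0.4,"twist":0},{"dx":0,"dy":0,"dz":0.5,"twist":0},{"dx":0,"dy":0,"dz":0.5,"twist":0}]'; python3 plate.py
```

```text
time: 47.88
eef_pos: [0.4761, 0.0033, 0.0483]
tcp_rot: [0.7, 0.714, -0.0, -0.0]
contact_force: [0.1, -0.0, -5.5]
opening: 0.116
finger_force: 107.8
hole [245. 184.] [439.49  52.4 ] [37.  36.9]
hole [394. 184.] [508.92  53.89] [36.9 36.7]
hole [217. 281.] [423.74   4.63] [10.8 10.5]
hole [422. 281.] [526.58   6.64] [10.9 10.5]
top z 0.05371497235354364 eef [0.4761 0.0033 0.0483]
time: 48.42
eef_pos: [0.4764, 0.0033, 0.0436]
tcp_rot: [0.7, 0.714, -0.0, -0.0]
contact_force: [0.6, 0.0, -5.7]
opening: 0.115
finger_force: 107.8
hole [245. 184.] [439.95  52.55] [37.2 36.8]
hole [394. 184.] [509.06  53.85] [37.1 37.1]
hole [217. 281.] [423.97   4.62] [10.9 10.7]
hole [423. 281.] [527.     6.61] [11.  10.3]
top z 0.049010231695700734 eef [0.4764 0.0033 0.0436]
```

Underside is 9 mm below the pin tips with no extra force: the pins are in the holes. Lowering further.

```bash
python3 -m pendant '[{"dx":0,"dy":0,"dz":0.3,"twist":0},{"dx":0,"dy":0,"dz":0.6,"twist":0},{"dx":0,"dy":0,"dz":0.8,"twist":0},{"dx":0,"dy":0,"dz":0.8,"twist":0}]'; python3 -m pendant '[{"dx":0,"dy":0,"dz":0.3,"twist":0},{"dx":0,"dy":0,"dz":0.6,"twist":0},{"dx":0,"dy":0,"dz":0.8,"twist":0},{"dx":0,"dy":0,"dz":0.8,"twist":0}]'
```

```text
time: 48.98
eef_pos: [0.4762, 0.0033, 0.0354]
tcp_rot: [0.7, 0.714, -0.0, -0.0]
contact_force: [0.8, 0.2, -6.2]
opening: 0.114
finger_force: 107.9
time: 49.48
eef_pos: [0.4762, 0.0033, 0.0275]
tcp_rot: [0.7, 0.714, -0.0, -0.0]
contact_force: [0.7, 0.0, -4.8]
opening: 0.115
finger_force: 107.9
```

```bash
python3 -m pendant '[{"dx":0,"dy":0,"dz":0.1,"twist":0},{"dx":0,"dy":0,"dz":0.2,"twist":0},{"dx":0,"dy":0,"dz":0.25,"twist":0},{"dx":0,"dy":0,"dz":0.25,"twist":0}]'; python3 plate.py
```

```text
time: 49.98
eef_pos: [0.4766, 0.0032, 0.0263]
tcp_rot: [0.7, 0.714, -0.0, -0.0]
contact_force: [-5.3, 0.7, 6.7]
opening: 0.114
finger_force: 109.5
hole [259. 185.] [440.72  52.36] [36.1 37.3]
hole [393. 182.] [509.31  53.68] [37.2 36.7]
hole [242. 184.] [438.9   52.82] [19.3 18.5]
hole [393. 185.] [508.99  53.92] [18.9 18.9]
top z 0.0317089715520569 eef [0.4766 0.0032 0.0263]
```

```bash
python3 -m pendant '[{"dx":0,"dy":0,"dz":-0.2,"twist":0},{"dx":0,"dy":0,"dz":-0.2,"twist":0},{"dx":0,"dy":0,"dz":-0.2,"twist":0},{"dx":0,"dy":0,"dz":-3,"twist":0},{"dx":0,"dy":0,"dz":-8,"twist":0},{"dx":0,"dy":0,"dz":-12,"twist":0},{"dx":5,"dy":-0.1,"dz":-12,"twist":0},{"dx":10,"dy":-0.3,"dz":-12,"twist":0},{"dx":11.8,"dy":-0.3,"dz":-9,"twist":0},{"dx":11.8,"dy":-0.3,"dz":-9,"twist":0}]' 50; python3 -c "
from h import *
go(.4735,.122,.03,91.1)
c=cam('wrist'); P=c['P'];x,y,z=np.moveaxis(P,-1,0)
print('fins');blobs((z>.060)&(z<.070)&(abs(x-.476)<.03)&(abs(y)<.16),P,20)"
```

```text
time: 51.28
eef_pos: [0.469, 0.1221, 0.113]
tcp_rot: [0.699, 0.715, -0.002, -0.002]
contact_force: [-0.5, 0.2, -0.3]
opening: 0.5
finger_force: 0.0
d [-0.02  0.49  8.3 ] len 8.3 heading 91.3 twist 0.2
fins
767 [327. 251.] rect [473.3 123.3] [12.7 27.4] 1.6 z 0.0651
99 [327. 367.] rect [475.4  37.8] [11.6  4.7] 0.6 z 0.0666
```

```bash
python3 -m pendant '[{"dx":0,"dy":0.2,"dz":3,"twist":0.2},{"dx":0,"dy":0.2,"dz":6,"twist":0.2},{"dx":0,"dy":0.2,"dz":8.2,"twist":0.2},{"dx":0,"dy":0.2,"dz":8.2,"twist":0.2},{"dx":0,"dy":0.2,"dz":8.2,"twist":0.2}]';  python3 -m pendant '[{"dx":0,"dy":0,"dz":0,"twist":0},{"dx":0,"dy":0,"dz":0,"twist":0},{"dx":0,"dy":0,"dz":0,"twist":0},{"dx":0,"dy":0,"dz":0,"twist":0},{"dx":0,"dy":0,"dz":0,"twist":0}]' 0 40
```

```text
time: 51.95
eef_pos: [0.4746, 0.1207, 0.0348]
tcp_rot: [0.702, 0.713, 0.001, 0.001]
contact_force: [0.7, -0.8, -0.3]
opening: 0.498
finger_force: 0.0
time: 52.58
eef_pos: [0.4739, 0.1212, 0.0346]
tcp_rot: [0.701, 0.713, 0.0, 0.001]
contact_force: [-1.6, -1.9, 6.2]
opening: 0.121
finger_force: 40.7
```

Gripped only the very top of the fin; reopening and going 6 mm lower.

```bash
python3 -m pendant '[{"dx":0,"dy":0,"dz":0,"twist":0},{"dx":0,"dy":0,"dz":0,"twist":0},{"dx":0,"dy":0,"dz":0.4,"twist":0},{"dx":0,"dy":0,"dz":0.7,"twist":0},{"dx":0,"dy":0,"dz":0.7,"twist":0}]' 50;  python3 -m pendant '[{"dx":0,"dy":0,"dz":0,"twist":0},{"dx":0,"dy":0,"dz":0,"twist":0},{"dx":0,"dy":0,"dz":0,"twist":0},{"dx":0,"dy":0,"dz":0,"twist":0},{"dx":0,"dy":0,"dz":0,"twist":0}]' 0 40; python3 -m pendant '[{"dx":-0.5,"dy":0,"dz":0,"twist":0},{"dx":-1,"dy":0,"dz":0,"twist":0},{"dx":-1.5,"dy":0,"dz":0,"twist":0},{"dx":-1.9,"dy":0,"dz":0,"twist":0},{"dx":-2.1,"dy":0,"dz":0,"twist":0},{"dx":-2.3,"dy":0,"dz":0,"twist":0},{"dx":-2.3,"dy":0,"dz":0,"twist":0}]'
```

```text
time: 53.2
eef_pos: [0.4726, 0.1212, 0.0257]
tcp_rot: [0.701, 0.713, -0.0, -0.0]
contact_force: [-0.1, 0.6, -0.2]
opening: 0.498
finger_force: 0.0
time: 53.82
eef_pos: [0.4738, 0.1212, 0.0266]
tcp_rot: [0.701, 0.713, 0.001, 0.001]
contact_force: [2.9, 0.4, -0.7]
opening: 0.129
finger_force: 42.1
time: 54.7
eef_pos: [0.4741, 0.1011, 0.0266]
tcp_rot: [0.702, 0.712, 0.003, -0.002]
contact_force: [4.9, 12.9, -2.3]
opening: 0.123
finger_force: 42.0
```

```bash
python3 -m pendant '[{"dx":0,"dy":0,"dz":0,"twist":0},{"dx":0,"dy":0,"dz":0,"twist":0},{"dx":0,"dy":0,"dz":0,"twist":0},{"dx":0,"dy":0,"dz":-3,"twist":0},{"dx":0,"dy":0,"dz":-8,"twist":0},{"dx":-5,"dy":0,"dz":-9,"twist":0},{"dx":-11,"dy":0,"dz":-9,"twist":0},{"dx":-16,"dy":0,"dz":-9,"twist":0},{"dx":-21.2,"dy":0,"dz":-9,"twist":0},{"dx":-21.2,"dy":0,"dz":-9,"twist":0}]' 50; python3 -c "
from h import *
go(.478,-.112,.027,91.1)
c=cam('wrist'); P=c['P'];x,y,z=np.moveaxis(P,-1,0)
print('fins');blobs((z>.060)&(z<.070)&(abs(x-.476)<.03)&(abs(y)<.16),P,20)"
```

```text
time: 55.95
eef_pos: [0.4768, -0.117, 0.1166]
tcp_rot: [0.703, 0.711, -0.0, 0.0]
contact_force: [-1.3, -0.0, -0.3]
opening: 0.5
finger_force: 0.0
d [0.5  0.13 8.96] len 9.0 heading 90.64 twist -0.46
fins
750 [321. 244.] rect [ 477.3 -113. ] [12.8 28.3] 1.3 z 0.0651
```

```bash
python3 -m pendant '[{"dx":0.4,"dy":0.1,"dz":3,"twist":-0.4},{"dx":0.4,"dy":0.1,"dz":6,"twist":-0.4},{"dx":0.4,"dy":0.1,"dz":8,"twist":-0.4},{"dx":0.4,"dy":0.1,"dz":9,"twist":-0.4},{"dx":0.4,"dy":0.1,"dz":9,"twist":-0.4},{"dx":0.4,"dy":0.1,"dz":9,"twist":-0.4}]' 50;  python3 -m pendant '[{"dx":0,"dy":0,"dz":0,"twist":0},{"dx":0,"dy":0,"dz":0,"twist":0},{"dx":0,"dy":0,"dz":0,"twist":0},{"dx":0,"dy":0,"dz":0,"twist":0},{"dx":0,"dy":0,"dz":0,"twist":0}]' 0 40
```

```text
time: 56.75
eef_pos: [0.4787, -0.1097, 0.0272]
tcp_rot: [0.699, 0.716, 0.0, 0.001]
contact_force: [-0.0, 0.1, -0.4]
opening: 0.504
finger_force: 0.0
time: 57.38
eef_pos: [0.4782, -0.11, 0.0272]
tcp_rot: [0.699, 0.715, -0.0, 0.0]
contact_force: [-1.8, 1.1, 5.8]
opening: 0.125
finger_force: 40.4
```

```bash
python3 -m pendant '[{"dx":0.5,"dy":0,"dz":0,"twist":0},{"dx":1,"dy":0,"dz":0,"twist":0},{"dx":1.5,"dy":0,"dz":0,"twist":0},{"dx":1.9,"dy":0,"dz":0,"twist":0},{"dx":2.1,"dy":0,"dz":0,"twist":0},{"dx":2.3,"dy":0,"dz":0,"twist":0},{"dx":2.3,"dy":0,"dz":0,"twist":0}]'; python3 -m pendant '[{"dx":0,"dy":0,"dz":0,"twist":0},{"dx":0,"dy":0,"dz":0,"twist":0},{"dx":0,"dy":0,"dz":0,"twist":0},{"dx":0,"dy":0,"dz":-3,"twist":0},{"dx":0,"dy":0,"dz":-8,"twist":0},{"dx":3,"dy":1,"dz":-14,"twist":0},{"dx":5,"dy":2,"dz":-19,"twist":0},{"dx":7,"dy":3,"dz":-24,"twist":0},{"dx":10,"dy":3,"dz":-26,"twist":0},{"dx":14,"dy":3,"dz":-27,"twist":0}]' 50; python3 -m pendant '[{"dx":0,"dy":0,"dz":0,"twist":0},{"dx":0,"dy":0,"dz":0,"twist":0},{"dx":0,"dy":0,"dz":0,"twist":0}]'; python3 - <<'E'
from h import *
c=cam('wrist');P=c['P'];save(c,'w8.png');x,y,z=np.moveaxis(P,-1,0)
reg=(x>.38)&(x<.56)&(y>-.2)&(y<.2)
print('fins');blobs(reg&(z>.059)&(z<.070),P,30)
print('bar');blobs(reg&(z>.070)&(z<.082),P,30)
print('platetop');blobs(reg&(z>.0275)&(z<.0335),P,500)
E
```

```text
time: 58.25
eef_pos: [0.4779, -0.0899, 0.0272]
tcp_rot: [0.698, 0.716, -0.002, 0.003]
contact_force: [-3.6, -10.9, 3.8]
opening: 0.129
finger_force: 40.0
time: 59.5
eef_pos: [0.5047, 0.0548, 0.2983]
tcp_rot: [0.699, 0.715, 0.001, 0.001]
contact_force: [-0.2, 0.3, -0.5]
opening: 0.499
finger_force: 0.0
time: 59.88
eef_pos: [0.5038, 0.0532, 0.2954]
tcp_rot: [0.699, 0.715, -0.001, -0.001]
contact_force: [-0.2, -1.4, -0.8]
opening: 0.501
finger_force: 0.0
fins
279 [294. 160.] rect [474.  103.2] [12.5 27.4] 0.6 z 0.065
209 [297. 318.] rect [477.9 -92.1] [12.7 28. ] 0.8 z 0.0648
bar
569 [294. 246.] rect [474.5   5.4] [11.8 66.5] 0.5 z 0.0741
platetop
9183 [298. 233.] rect [475. -10.] [132.4 198.3] 1.2 z 0.0315
```

View pics/w8.png

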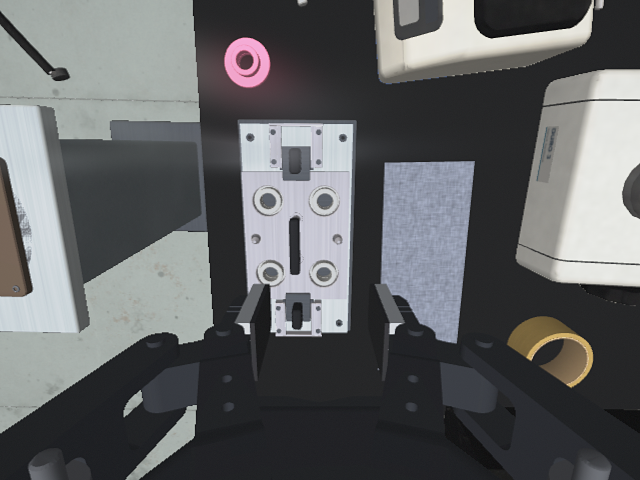

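All four bosses are centred in the windows, at (268,200), (325,200), (270,272) and (325,272). The plate is flush (top at 31.5 mm), and the fins are 195 mm apart, so both clamps are fully in. The arm is clear, so I'm handing in.

```bash
python3 -c "
from plant import ctrl; print(ctrl.sign_off())"
```

```text
the job is handed in; nothing more can be done
None
```

I handed the job in at about 60 s of the 208 s allowed: all four grey flanges seated boss up, the plate flush over both pins, and both clamps fully in; the hand-in returned no verdict.

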